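# Load the tilt-and-swivel table with keyed club weights and set its angles

### The job

Using the handle, first bring the tilt-and-swivel table square and level (both pointers on the red zero marks). While it stands so, put every loose brass weight into a pocket of its plate, turned so that its flat meets the pocket's red straight side and it sits fully down; then set the table to its green marks (swivelled 30 degrees counter-clockwise seen from above, tilted 25 degrees with the handle's side up) and leave it there a good second for the inspection, and last set it to its yellow marks (20 degrees clockwise, tilted 10 degrees the same way), all weights still seated. Leave the club heads and the wooden wedge where they are.

Things in the scene. Friction and masses are not known exactly. Their poses are not given: they have to be found in the camera images.
- angle_table: blue round base, 200 mm across, 16 mm high, of a tilt-and-swivel table (fixed). Origin: centre of its underside, on the swivel axis; z up; x points away from the scale on its front rim. A black pointer on the turntable is read on that scale, marks every 10 degrees: red = 0, green = 30 counter-clockwise, yellow = 20 clockwise.
- swivel (a joint): swivel of the turntable about angle_table's z axis, rad; 0 = square (handle on the base's +x axis), positive = counter-clockwise from above (far handle goes left, front pointer right). Range -0.9 to 0.9. Stiff friction (0.45 N m), stays where it is left.
- tilt (a joint): tilt of the plate about the turntable's level y axis, rad; 0 = level, positive = handle's side up. Range -0.2 to 0.6. Stiff friction (0.5 N m), stays where it is left. Scales on the plate's left and right flanks, marks every 5 degrees, red = 0, yellow = 10, green = 25: the mark straight under the axis, at the black needle, is the one read.
- tilt_hinge (a point): crossing of tilt and swivel axes, 70 mm above the bench; turns with the steel nest plate: x along the plate to the handle's side, y along the tilt axis, z the plate's normal. Plate 150 x 140 x 12 mm, its top 20 mm above this point; four pockets centred 30 mm either side in x and y.
- handle (a point): middle of the handle bar over the plate's far edge: black, round, 12 mm in diameter, 76 mm long, parallel to the tilt axis, on thin legs 36 mm either side. 85 mm along x and 65 mm along z from tilt_hinge (45 mm above the plate's top), same axes. With it the plate is both swivelled and tilted.
- seat_1 (a point): where the middle of a weight lies when seated in pocket 1: 17 mm above the pocket's floor, 9 mm above the plate's top. z: plate's normal; x: from the pocket's centre to its straight side, a red block. Pocket: D-shaped, 49 mm across the round, straight side 12.5 mm from the centre, 8 mm deep. All four are alike but turned differently.
- seat_2 (a point): where the middle of a weight lies when seated in pocket 2: 17 mm above the pocket's floor, 9 mm above the plate's top. z: plate's normal; x: from the pocket's centre to its straight side, a red block. Pocket as pocket 1.
- seat_3 (a point): where the middle of a weight lies when seated in pocket 3: 17 mm above the pocket's floor, 9 mm above the plate's top. z: plate's normal; x: from the pocket's centre to its straight side, a red block. Pocket as pocket 1.
- seat_4 (a point): where the middle of a weight lies when seated in pocket 4: 17 mm above the pocket's floor, 9 mm above the plate's top. z: plate's normal; x: from the pocket's centre to its straight side, a red block. Pocket as pocket 1.
- weight_1_mid (a point): middle (half-way up, 17 mm above the underside) of loose weight 1, 80 g: brass D-shaped disc 44 mm across, 12 mm thick, with a round steel grip, 18 mm in diameter and 22 mm high, on its middle (34 mm in all). z up along the grip; x from the axis to the disc's flat, 10 mm from the axis, marked by a red line on top. All weights are alike, any fits any pocket; three or four are present.
- weight_2_mid (a point): middle (half-way up, 17 mm above the underside) of loose weight 2, like weight 1; absent in some starts
- weight_3_mid (a point): middle (half-way up, 17 mm above the underside) of loose weight 3, like weight 1; absent in some starts
- weight_4_mid (a point): middle (half-way up, 17 mm above the underside) of loose weight 4, like weight 1; absent in some starts
- putter_head: dark mallet putter head, 60 x 93 x 42 mm, a bystander; origin at the centre of its underside
- wood_wedge: wooden wedge 34 x 100 x 28 mm, a bystander; origin at the centre of its underside
- iron_head: bright iron club head lying flat, 77 x 119 x 16 mm, a bystander; origin at the centre of its underside
Things that resemble listed ones, but are neither listed nor needed, are in the scene too. Leave any blue look-alike of the part that bears weight_3_mid alone.

How it is judged:
By the outcome, as a careful person would: the job done as asked, in the order asked, and still so for the second after the job is handed in, with the robot touching nothing.
Of weight_1, weight_2, weight_3, weight_4 only 3 to 4 are there at a start; the rules pass over those that are not, and their reading is None.
At some moment in a run one of weight_1, weight_2, weight_3, weight_4 may be knocked a few centimetres aside while the robot is not near it.
It also fails if it takes over 210 s, if anything falls off the work surface, if the arm or the gripper's body presses on something with over 40 N, if the wrist force passes 120 N, or if a joint passes its speed limit or range.

### The arm

A 6-joint arm with a two-finger parallel gripper is mounted at the origin on a cart in front of the work surface, level with it; the furniture and walls round the work are solid. World frame = base frame: x ahead of the robot, y to its left, z up, the work surface at z = 0. Lengths are in m, angles in degrees, forces in N, time in s.
With the tool pointing down it reaches from about 0.4 to 0.825 m from the base axis. Payload 7 kg.
Tool frame: the origin (TCP) lies on the centre line of the jaws, within the pads' length; the fingertips stand 19 mm ahead of it and the grasp point (between the pads) is the TCP; z points along the fingers, y is the line along which they close (so a half turn about z gives the same grasp; the last joint's range is limited). The gripper opens to 88 mm and grips with 3 to 60 N. Pads are 19 mm wide; open, the fingers measure 130 mm over their backs; the gripper's body (78 mm by 193 mm) begins 47 mm behind the grasp point.
Start: joints at [-57.577, 20.546, 0.682, 0, -70.136, -16.507], TCP at [0.185, -0.649, 0.246] pointing down, gripper open.
Joint ranges: [-176.03, 176.03], [-82.01, 121.73], [-58.28, 71.71], [-173.87, 95.51], [-174.79, -0.11], [-173.66, 173.66]. Speed limits (degrees/s): [136.94, 136.94, 172.46, 180, 180, 180].

### API

Orientations are given as [roll, pitch, yaw] about the fixed x, y, z axes, in that order (R = Rz(yaw) Ry(pitch) Rx(roll)).
In Python, from plant import get_state, capture, close_job gives the robot as it stands.
- The arm moves only by the tool apply_moves, never from a script. Its argument "targets" is a list of rows, each a list of 7 numbers: the opening, from 0 (shut) to 1 (fully open), then the shift along the tool's x, y, z normalised to -1 to 1, where 1 is 1000 mm, then the turn, a rotation vector about the tool's x, y, z normalised to -1 to 1, where 1 is 90 degrees. In form: [[claw, tx, ty, tz, ax, ay, az], ...]. A call has 1 to 20 rows; each row shifts and turns the commanded pose from where the row before left it, along the tool's axes as they then stand; what a row does not reach is not made up. A row lasts 1/12 s, in which the tool goes at most 41.7 mm and 7.16 degrees, less where a joint would pass 70% of its speed; a pose out of reach is approached as far as the arm can. A call with a number of a shift or a turn outside -1 to 1 is refused whole. A call with a gripper value outside its range is refused whole. The fingers move at their own pace and stop on an object; "newtons" is the grip in N (left out, the last holds). Time passes only in rows, so rows that do not move let the fingers close. It gives the time, the measured TCP pose, the force, the opening and the grip force at its end, in the units of the state.
- get_state(): the state, without advancing time (a new reading comes with each control period).
- capture(name): name is "scene" or "top" or "wrist"; returns a dict with "frame" (420x560x3 uint8, red, green, blue), "range_z" (420x560 float32, m along the optical axis (not along the pixel's ray), 0 where there is no reading), "camera_matrix" (3x3 intrinsics, pixels), "k1" (the pictures are not rectified: a ray, as slopes to the right and down, at radius r is drawn at 1 + k1 r^2 times it, then the intrinsics apply), "T" (4x4, takes a point from camera to world coordinates). Camera axes: x right, y down, z forward; pixel columns grow to the right and rows downward; lengths in m; the calibration is good to about 2 mm. A picture is of the moment at which its call begins.
- close_job(): hands the job in; it is judged then, once.
The state is a dict: "time_s": time; "joints": joint angles; "qd": joint speeds; "joint_torque": joint torques, N m; "tcp_pos": TCP position; "eef_rot": TCP orientation; "contact_force": force on the tool from outside, world axes, zero at the start; "moment": the same for the moment, N m; "gripper_width": finger opening in m; "gripper_force": force on a finger pad.
Only numpy, scipy, OpenCV 4.12 (cv2) and the standard library are available. Lean on these libraries where they do the work, as an engineer would, in place of code of your own. Each camera call takes 0.05 s, during which the arm holds its last target. There are 200 camera calls.

## Working session

There is one attempt and no reset: what is moved stays moved. The work goes in short steps, Python scripts to look and compute and a tool call to move; the robot and the scene stay as the last step left them, time stands still between calls to the robot, and variables do not carry over. Pictures are saved under pics/ and viewed, at most 14 in all, crops included, and the job is handed in when it is done.

Besides the shell and the picture viewer there is one more tool, called in YAML: its name, and indented under it one key for each argument. apply_moves: Moves the arm, as the interface text tells. Scaled input: -1 to 1 covers 1000 mm each way for a shift and 90 degrees each way for a turn. Its arguments: {"type":"object","properties":{"targets":{"type":"array","items":{"type":"array","items":{"type":"number"}}},"newtons":{"type":"number"}},"required":["targets"]}

```bash
mkdir -p pics; ls; cat > h.py <<'E'
import numpy as np, cv2, pickle
from plant import get_state, capture, close_job
from scipy.spatial.transform import Rotation as R
def snap(n,tag):
    c=capture(n); pickle.dump(c,open(f'pics/{tag}.pkl','wb'))
    cv2.imwrite(f'pics/{tag}.png',c['frame'][:,:,::-1]); return c
def load(tag): return pickle.load(open(f'pics/{tag}.pkl','rb'))
def world(c,u,v,z=None):
    """pixel -> world, by depth, or on plane height z"""
    K=c['camera_matrix']; d=np.array([(u-K[0,2])/K[0,0],(v-K[1,2])/K[1,1]])
    s=d.copy()
    for _ in range(20): s=d/(1+c['k1']*(s@s))
    ray=np.r_[s,1.]; T=c['T']
    if z is None: t=c['range_z'][int(round(v)),int(round(u))]
    else: t=(z-T[2,3])/(T[:3,:3]@ray)[2]
    return T[:3,:3]@(ray*t)+T[:3,3]
def crop(c,u0,v0,u1,v1,f,tag):
    cv2.imwrite(f'pics/{tag}.png',cv2.resize(c['frame'][v0:v1,u0:u1,::-1],None,fx=f,fy=f,interpolation=cv2.INTER_CUBIC))
E
python3 -c "
from h import *
for n in('scene','top'): 
  c=snap(n,n+'0'); print(c['T'].round(3),c['camera_matrix'],c['k1'])
a=cv2.imread('pics/scene0.png');b=cv2.imread('pics/top0.png')
print(get_state())"
```

```text
pics
[[-0.772 -0.314  0.552 -0.409]
 [-0.635  0.388 -0.667  1.095]
 [-0.005 -0.866 -0.5    0.95 ]
 [ 0.     0.     0.     1.   ]] [[520.6975329    0.         281.36707308]
 [  0.         520.6975329  211.66211313]
 [  0.           0.           1.        ]] -0.1903348923673314
[[-0.028 -0.998  0.062  0.447]
 [-1.     0.029  0.013 -0.026]
 [-0.015 -0.062 -0.998  1.129]
 [ 0.     0.     0.     1.   ]] [[391.35248193   0.         282.53171595]
 [  0.         391.35248193 209.52977678]
 [  0.           0.           1.        ]] 0.00023559995823829459
{'time_s': 0.1, 'joints': array([-5.75761542e+01,  2.05851168e+01,  6.37514298e-01, -1.52417044e-02,
       -7.01356258e+01, -1.65066769e+01]), 'qd': array([-0.03666685, -0.19929491,  0.02410243, -0.03796679,  0.01944576,
        0.02478235]), 'joint_torque': array([-1.47923969e-03, -5.84165239e+01,  2.93748808e+01,  7.01557472e+00,
        1.00962940e-02, -5.47640457e-05]), 'tcp_pos': array([ 0.18495994, -0.64873167,  0.24473774]), 'eef_rot': array([ 1.79916130e+02, -9.91078220e-03, -1.64088013e+02]), 'contact_force': array([ 0.30042459,  0.3181679 , -0.24700458]), 'moment': array([-0.01969712, -0.00428291, -0.00706997]), 'gripper_force': 0.0, 'gripper_width': 0.0879414115072779}
```

View pics/scene0.png

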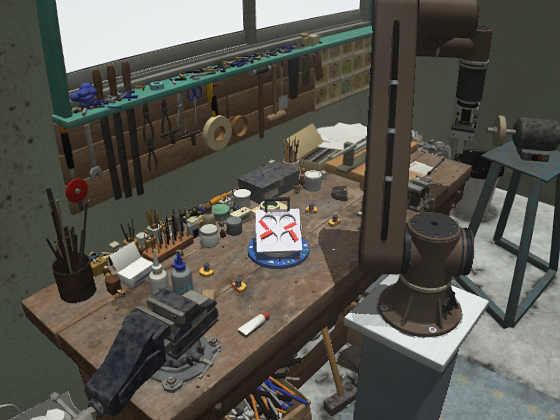

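View pics/top0.png

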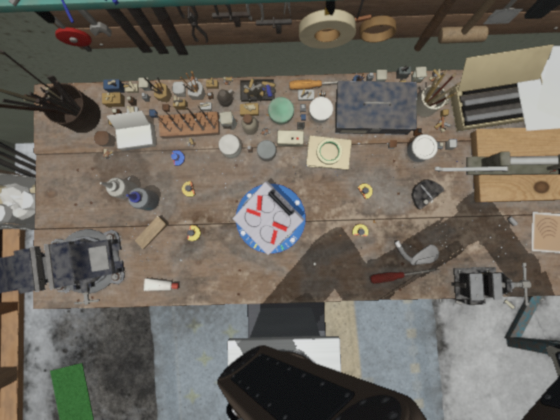

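```bash
python3 -c "
from h import *
c=load('top0'); crop(c,165,140,385,290,3.6,'topc')
for p in [(189,188),(194,233),(366,190),(360,230),(270,218),(178,157)]: print(p,world(c,*p),world(c,*p,z=.012))
c=load('scene0'); crop(c,190,170,360,300,4.6,'scc')
"
```

```text
(189, 188) [0.58324749 0.25070398 0.03492298] [0.58610975 0.25650492 0.012     ]
(194, 233) [0.45626745 0.24107813 0.02338411] [0.45636623 0.2438298  0.012     ]
(366, 190) [ 0.5630201  -0.24661281  0.03427355] [ 0.56538796 -0.25110112  0.012     ]
(360, 230) [ 0.45166574 -0.22605053  0.03066331] [ 0.45175053 -0.22944948  0.012     ]
(270, 218) [0.48968793 0.02166125 0.09404376] [0.4930986  0.02544721 0.012     ]
(178, 157) [0.67510348 0.28433554 0.02253922] [0.67727992 0.2872932  0.012     ]
```

View pics/topc.png

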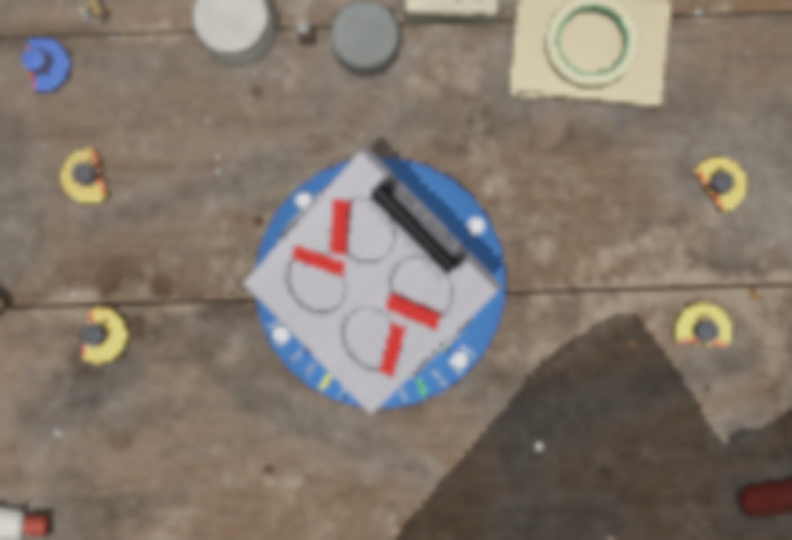

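View pics/scc.png

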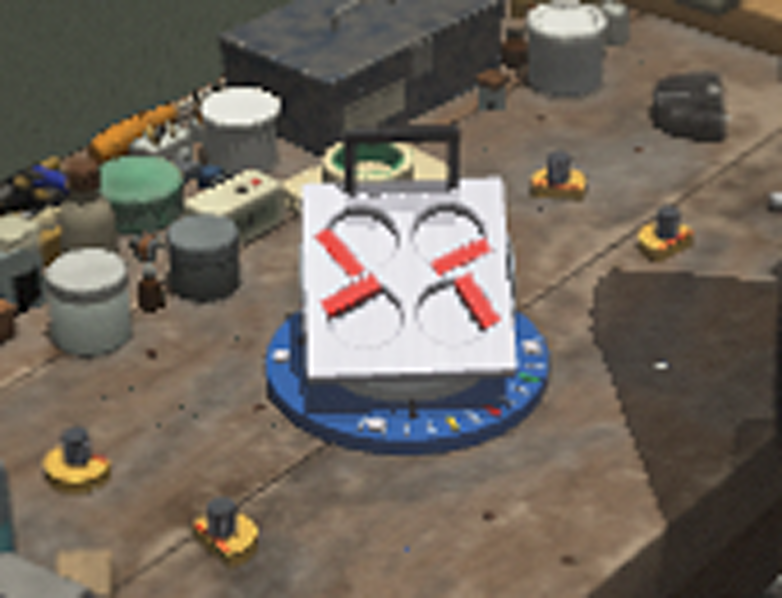

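```bash
cat >> h.py <<'E'
def cloud(c):
    K=c['camera_matrix']; h,w=c['range_z'].shape
    u,v=np.meshgrid(np.arange(w),np.arange(h)); d=np.stack([(u-K[0,2])/K[0,0],(v-K[1,2])/K[1,1]],-1); s=d.copy()
    for _ in range(20): s=d/(1+c['k1']*(s**2).sum(-1,keepdims=True))
    p=np.dstack([s,np.ones((h,w))])*c['range_z'][...,None]
    return p@c['T'][:3,:3].T+c['T'][:3,3]
def circle(p):
    A=np.c_[2*p,np.ones(len(p))]; x=np.linalg.lstsq(A,(p**2).sum(1),rcond=None)[0]
    return x[:2],np.sqrt(x[2]+x[:2]@x[:2])
E
cat > m0.py <<'E'
from h import *
for n in('top0','scene0'):
    c=load(n); P=cloud(c); hsv=cv2.cvtColor(c['frame'],cv2.COLOR_RGB2HSV); H,S,V=[hsv[...,i].astype(int) for i in range(3)]
    near=(np.hypot(P[...,0]-.49,P[...,1]-.02)<.15)&(c['range_z']>0)
    b=near&(H>95)&(H<125)&(S>120)&(P[...,2]<.03)&(P[...,2]>.008)
    q=P[b][:,:2]
    cc=q.mean(0)
    hull=cv2.convexHull(q.astype(np.float32))[:,0]
    for _ in range(4):
        cc,r=circle(hull); e=np.abs(np.hypot(*(hull-cc).T)-r); hull=hull[e<max(.003,np.percentile(e,85))]
    print(n,'base',cc,r,len(hull),'z',np.median(P[b][:,2]))
    w=near&(S<60)&(V>120)&(P[...,2]>.04)
    pp=P[w]; 
    for _ in range(5):
        m=pp.mean(0); nrm=np.linalg.svd(pp-m,full_matrices=False)[2][2]; nrm*=np.sign(nrm[2]); pp=pp[np.abs((pp-m)@nrm)<.006]
    print(' plate n',nrm,'tilt',np.degrees(np.arccos(nrm[2])),'az of uphill',np.degrees(np.arctan2(-nrm[1],-nrm[0])),'ctr',m)
    hd=near&(V<70)&(P[...,2]>.10); print(' handle dark',hd.sum(),P[hd].mean(0) if hd.any() else '')
    if hd.any():
        x=P[hd]; d=np.linalg.svd(x-x.mean(0),full_matrices=False)[2][0]; print('  dir',d)
    for g in [(.586,.2565),(.456,.243),(.565,-.25),(.4517,-.229)]:
        k=(np.hypot(P[...,0]-g[0],P[...,1]-g[1])<.05)&(c['range_z']>0)
        y=k&(H>18)&(H<34)&(S>110)&(V>120); t=k&(S<90)&(P[...,2]>.026)&(P[...,2]<.045)
        r=k&((H<9)|(H>172))&(S>150)
        print(' w',y.sum(),P[y].mean(0).round(4),'grip',t.sum(),P[t].mean(0).round(4) if t.any() else '',np.median(P[t][:,2]) if t.any() else '','red',r.sum(),P[r].mean(0).round(4) if r.any() else '')
E
python3 m0.py; python3 -c "
from h import *
c=load('top0')
for k in [(325,382),(421,387)]:print(world(c,165+k[0]/3.6,140+k[1]/3.6,z=.016))
c=load('scene0')
for k in [(493,411),(453,424),(528,378),(412,410)]:print(world(c,190+k[0]/4.6,170+k[1]/4.6,z=.016))
"
```

```text
top0 base [0.49353693 0.02466996] 0.09748233575633837 36 z 0.015399557710714773
 plate n [-0.3244502   0.35458907  0.87692569] tilt 28.726294282322517 az of uphill -47.54138110095274 ctr [0.48534843 0.03419595 0.08491171]
 handle dark 117 [ 0.52315248 -0.0073152   0.17281203]
  dir [-0.7392591  -0.67244953  0.03616103]
 w 4 [0.5721 0.2466 0.012 ] grip 34 [0.5847 0.2548 0.0333] 0.03374379893737178 red 0 
 w 23 [0.4695 0.2404 0.0105] grip 35 [0.4577 0.2493 0.0331] 0.03345217223009023 red 0 
 w 5 [ 0.5725 -0.2398  0.0131] grip 35 [ 0.563  -0.2447  0.0339] 0.03427355000854493 red 0 
 w 2 [ 0.4549 -0.2189  0.016 ] grip 38 [ 0.4474 -0.2282  0.0332] 0.033654657363505036 red 0 
scene0 base [0.4890046  0.02858443] 0.09849230153565056 22 z 0.013379972292687281
 plate n [-0.32434592  0.35372366  0.87731368] tilt 28.680006973560836 az of uphill -47.48082063977922 ctr [0.48315686 0.03510968 0.08269086]
 handle dark 126 [ 0.5181255  -0.00665489  0.15493284]
  dir [-0.72816143 -0.68113242 -0.07641704]
 w 59 [0.5794 0.2653 0.0104] grip 26 [0.581  0.2602 0.0306] 0.030447506190628304 red 1 [ 0.5877  0.234  -0.0024]
 w 42 [0.4467 0.2456 0.0102] grip 27 [0.4538 0.2535 0.0314] 0.03171476350447078 red 3 [0.4616 0.2586 0.0116]
 w 15 [ 0.5628 -0.2525  0.0091] grip 18 [ 0.5583 -0.2414  0.0301] 0.02978824542046765 red 1 [ 0.5536 -0.2365  0.0108]
 w 22 [ 0.4524 -0.2218  0.0104] grip 16 [ 0.4425 -0.2266  0.0306] 0.03026734743605841 red 3 [ 0.4349 -0.2273  0.012 ]
[0.41438594 0.06906692 0.016     ]
[ 0.40841072 -0.00642081  0.016     ]
[0.39751923 0.04530362 0.016     ]
[0.40904633 0.07403018 0.016     ]
[ 0.40299208 -0.00086826  0.016     ]
[0.44071235 0.07880782 0.016     ]
```

```bash
cat > plan.py <<'E'
# usage: plan.py x y z yaw ... : prints turn about tool z then shift in tool axes (units of the moves) for each waypoint, from measured pose
import sys; from h import *
s=get_state(); print('t',s['time_s'],'pos',s['tcp_pos'].round(4),'rot',s['eef_rot'].round(2),'w',round(s['gripper_width'],4),'F',s['contact_force'].round(1))
p=s['tcp_pos']; y=s['eef_rot'][2]; a=list(map(float,sys.argv[1:]))
for i in range(0,len(a),4):
    q=np.array(a[i:i+3]); yn=a[i+3]; dy=(yn-y+180)%360-180
    Rn=R.from_euler('xyz',[180,0,yn],degrees=True); d=Rn.inv().apply(q-p); n=int(np.ceil(np.linalg.norm(d)/.040)); m=int(np.ceil(abs(dy)/7))
    print(f'turn az total {-dy/90:.4f} = {m} x {-dy/90/max(m,1):.4f}; shift total {d.round(4)} = {n} x {(d/max(n,1)).round(4)}'); p=q;y=yn
E
python3 plan.py .5208 -.0065 .25 -137.5 .5208 -.0065 .168 -137.5
```

```text
t 0.1 pos [ 0.185  -0.6487  0.2447] rot [ 1.7992e+02 -1.0000e-02 -1.6409e+02] w 0.0879 F [ 0.3  0.3 -0.2]
turn az total -0.2954 = 4 x -0.0739; shift total [-0.6815  0.2466 -0.0053] = 19 x [-0.0359  0.013  -0.0003]
turn az total -0.0000 = 0 x -0.0000; shift total [ 0.    -0.     0.082] = 3 x [ 0.     -0.      0.0273]
```

apply_moves:
  targets:
    - [1,0,0,0,0,0,-0.0739]
    - [1,0,0,0,0,0,-0.0739]
    - [1,0,0,0,0,0,-0.0739]
    - [1,0,0,0,0,0,-0.0739]
    - [1,-0.036,0.013,0,0,0,0]
    - [1,-0.036,0.013,0,0,0,0]
    - [1,-0.036,0.013,0,0,0,0]
    - [1,-0.036,0.013,0,0,0,0]
    - [1,-0.036,0.013,0,0,0,0]
    - [1,-0.036,0.013,0,0,0,0]
    - [1,-0.036,0.013,0,0,0,0]
    - [1,-0.036,0.013,0,0,0,0]
    - [1,-0.036,0.013,0,0,0,0]
    - [1,-0.036,0.013,0,0,0,0]
    - [1,-0.036,0.013,0,0,0,0]
    - [1,-0.036,0.013,0,0,0,0]
    - [1,-0.036,0.013,0,0,0,0]
  newtons: 25

```text
time_s: 1.52
tcp_pos: [0.416, -0.2064, 0.2456]
eef_rot: [-180.0, 0.0, -137.5]
contact_force: [0.1, -0.1, 0.7]
gripper_width: 0.0876
gripper_force: 0.0
```

```bash
python3 plan.py .5208 -.0065 .25 -137.5 .5208 -.0065 .168 -137.5; python3 -c "
from h import *
c=snap('wrist','w1');print(c['T'].round(3))
P=cloud(c);hsv=cv2.cvtColor(c['frame'],cv2.COLOR_RGB2HSV)
"
```

```text
t 1.5167 pos [ 0.416  -0.2064  0.2456] rot [-1.8000e+02  1.0000e-02 -1.3748e+02] w 0.0876 F [ 0.1 -0.1  0.7]
turn az total 0.0002 = 1 x 0.0002; shift total [-0.2123  0.0766 -0.0044] = 6 x [-0.0354  0.0128 -0.0007]
turn az total -0.0000 = 0 x -0.0000; shift total [ 0.    -0.     0.082] = 3 x [ 0.     -0.      0.0273]
[[-0.676  0.707  0.206  0.36 ]
 [ 0.737  0.649  0.189 -0.258]
 [-0.     0.28  -0.96   0.384]
 [ 0.     0.     0.     1.   ]]
```

View pics/w1.png

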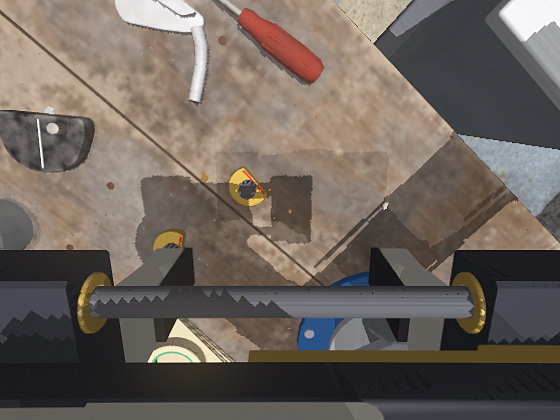

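apply_moves:
  targets:
    - [1,-0.0354,0.0128,0,0,0,0]
    - [1,-0.0354,0.0128,0,0,0,0]
    - [1,-0.0354,0.0128,0,0,0,0]
    - [1,-0.0354,0.0128,0,0,0,0]
    - [1,-0.0354,0.0128,0,0,0,0]
    - [1,-0.0354,0.0128,0,0,0,0]
    - [1,0,0,0,0,0,0]
    - [1,0,0,0.026,0,0,0]
    - [1,0,0,0.026,0,0,0]
    - [1,0,0,0.026,0,0,0]
    - [1,0,0,0,0,0,0]
    - [0,0,0,0,0,0,0]
    - [0,0,0,0,0,0,0]
    - [0,0,0,0,0,0,0]
    - [0,0,0,0,0,0,0]
    - [0,0,0,0,0,0,0]
    - [0,0,0,0,0,0,0]
    - [0,0,0,0,0,0,0]

```text
time_s: 3.07
tcp_pos: [0.5206, -0.0081, 0.1681]
eef_rot: [-180.0, 0.0, -137.5]
contact_force: [0.2, -0.4, -0.2]
gripper_width: 0.0464
gripper_force: 0.0
```

```bash
python3 plan.py .5208 -.0065 .168 -137.5
```

```text
t 3.0667 pos [ 0.5206 -0.0081  0.1681] rot [-1.7998e+02  5.0000e-02 -1.3749e+02] w 0.0464 F [ 0.2 -0.4 -0.2]
turn az total 0.0002 = 1 x 0.0002; shift total [-0.0012  0.001   0.0001] = 1 x [-0.0012  0.001   0.0001]
```

apply_moves:
  targets:
    - [0,0,0,0,0,0,0]
    - [0,0,0,0,0,0,0]
    - [0,0,0,0,0,0,0]
    - [0,0,0,0,0,0,0]
    - [0,0,0,0,0,0,0]
    - [0,0,0,0,0,0,0]
    - [0,0,0,0,0,0,0]
  newtons: 25

```text
time_s: 3.65
tcp_pos: [0.52, -0.0077, 0.1672]
eef_rot: [179.9, -0.0, -137.5]
contact_force: [-1.4, 4.2, -0.8]
gripper_width: 0.0113
gripper_force: 25.0
```

apply_moves:
  targets:
    - [0,0,-0.0039,0.0019,0,0,0]
    - [0,0,-0.0039,0.0019,0,0,0]
    - [0,0,-0.0048,0.003,0,0,0]
    - [0,0,-0.0048,0.003,0,0,0]
    - [0,0,-0.0044,0.0034,0,0,0]
    - [0,0,-0.0044,0.0034,0,0,0]
    - [0,0,-0.004,0.0039,0,0,0]
    - [0,0,-0.004,0.0039,0,0,0]
    - [0,0,-0.0037,0.0042,0,0,0]
    - [0,0,-0.0037,0.0042,0,0,0]
    - [0,0,0,0,0,0,0]
    - [0,0,0,0,0,0,0]

```text
time_s: 4.65
tcp_pos: [0.5484, -0.0389, 0.1343]
eef_rot: [180.0, -0.0, -137.5]
contact_force: [1.0, 0.3, -5.1]
gripper_width: 0.011
gripper_force: 25.0
```

```bash
python3 -c "
from h import *
x=get_state();print(x['contact_force'],x['moment'],x['tcp_pos'])
snap('top','t2');snap('scene','s2')"; sed -i "s/('top0','scene0')/sys.argv[1:]/; 1a import sys" m0.py; python3 m0.py t2 s2 | grep -A3 base
```

```text
[ 1.0286971   0.28290327 -5.09038639] [ 0.38411971 -0.22813861  0.00736634] [ 0.54844307 -0.03888855  0.13429464]  File "m0.py", line 3
    for n insys.argv[1:]:
          ^^^^^
SyntaxError: invalid syntax
```

apply_moves:
  targets:
    - [0,-0.0056,0.0002,0,0,0,-0.0422]
    - [0,-0.0056,0.0002,0,0,0,-0.0422]
    - [0,-0.0056,0.0002,0,0,0,-0.0422]
    - [0,-0.0056,0.0002,0,0,0,-0.0422]
    - [0,-0.0056,0.0002,0,0,0,-0.0422]
    - [0,-0.0056,0.0002,0,0,0,-0.0422]
    - [0,-0.0056,0.0002,0,0,0,-0.0422]
    - [0,-0.0056,0.0002,0,0,0,-0.0422]
    - [0,-0.0056,0.0002,0,0,0,-0.0422]
    - [0,-0.0056,0.0002,0,0,0,-0.0422]
    - [0,0,0,0,0,0,0]
    - [0,0,0,0,0,0,0]

```text
time_s: 5.75
tcp_pos: [0.5761, 0.0096, 0.1356]
eef_rot: [-179.8, 0.0, -99.5]
contact_force: [5.3, -2.5, -1.2]
gripper_width: 0.011
gripper_force: 25.0
```

```bash
sed -i "s/insys/in sys/" m0.py; python3 -c "
from h import *
x=get_state();print(x['contact_force'],x['moment'],x['tcp_pos'])
snap('top','t2');c=snap('scene','s2');crop(c,220,190,330,280,7,'s2c')"; python3 m0.py t2 s2 | grep -A3 base
```

```text
[ 5.33251315 -2.54308887 -1.20611005] [-0.75832201 -1.61570794  0.12052247] [0.57605174 0.00961888 0.13563801]
t2 base [0.49335768 0.02523908] 0.09755726374839406 29 z 0.014990798698827024
 plate n [-0.93022912 -0.31809719  0.18299715] tilt 79.45561588994504 az of uphill 18.878417848294294 ctr [0.51903414 0.07658938 0.41551205]
 handle dark 3185 [0.4292896  0.08806752 0.58547944]
  dir [-0.57467354  0.24589705  0.78056708]
--
s2 base [0.48854467 0.02957829] 0.09829596514417331 22 z 0.013747030126035953
 plate n [-0.43333159  0.90080003  0.02798289] tilt 88.3964891367828 az of uphill -64.31002944433688 ctr [ 0.45438607 -0.00937062  0.0850174 ]
 handle dark 2346 [0.54996812 0.03102024 0.31837987]
  dir [-0.01013562 -0.04108659 -0.99910418]m0.py:25: RuntimeWarning: Mean of empty slice.
  print(' w',y.sum(),P[y].mean(0).round(4),'grip',t.sum(),P[t].mean(0).round(4) if t.any() else '',np.median(P[t][:,2]) if t.any() else '','red',r.sum(),P[r].mean(0).round(4) if r.any() else '')
  ret = um.true_divide(
```

View pics/s2c.png

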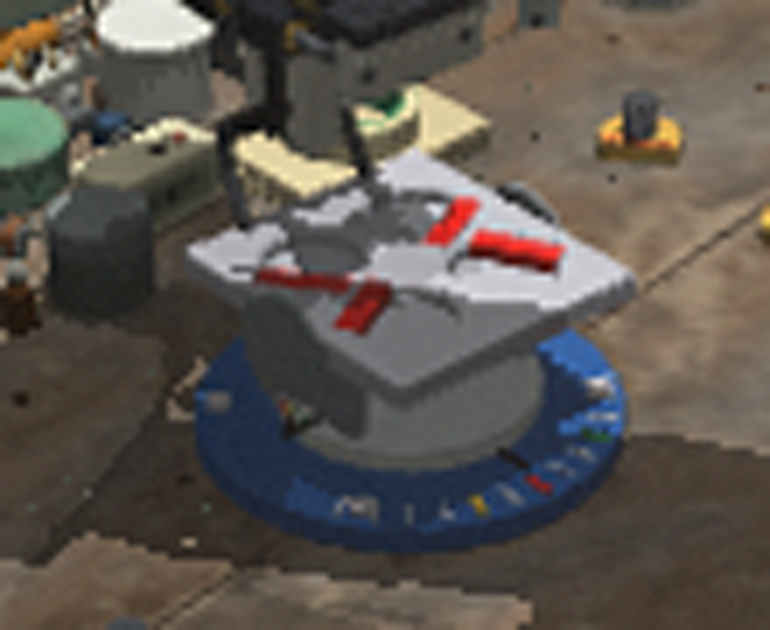

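```bash
cat > tab.py <<'E'
import sys; from h import *
C=np.array([.4915,.026]); Z0=-9.5
for n in sys.argv[1:]:
    c=load(n); P=cloud(c); hsv=cv2.cvtColor(c['frame'],cv2.COLOR_RGB2HSV).astype(int)
    w=(np.hypot(P[...,0]-C[0],P[...,1]-C[1])<.105)&(c['range_z']>0)&(hsv[...,1]<70)&(P[...,2]>.035)&(P[...,2]<.14)
    pp=P[w]; rng=np.random.default_rng(0); best=(0,)
    for _ in range(800):
        a=pp[rng.choice(len(pp),3,False)]; nn=np.cross(a[1]-a[0],a[2]-a[0]); l=np.linalg.norm(nn)
        if l<1e-4: continue
        nn/=l
        if abs(nn[2])<.8: continue
        k=np.abs((pp-a[0])@nn)<.003
        if k.sum()>best[0]: best=(k.sum(),k)
    q=pp[best[1]]; m=q.mean(0); nn=np.linalg.svd(q-m,full_matrices=False)[2][2]; nn*=np.sign(nn[2])
    print(n,len(q),'n',nn.round(4),'tilt',np.degrees(np.arccos(nn[2])).round(2),'uphill az',np.degrees(np.arctan2(-nn[1],-nn[0])).round(1),'z at C',(m[2]-((C-m[:2])@nn[:2])/nn[2]).round(4))
    # straight edges of plate -> yaw
    xy=(q[:,:2]).astype(np.float32); r=cv2.minAreaRect(xy); print('  rect',r)
E
python3 tab.py t2 s2; python3 -c "
from h import *
c=load('s2');C=np.array([.4915,.026])
for k,z in [((513,457),.016),((513,457),.02),((540,484),.016),((479,505),.016),((597,434),.016)]:
  p=world(c,220+k[0]/7,190+k[1]/7,z=z);d=p[:2]-C;print(k,p.round(4),np.degrees(np.arctan2(d[1],d[0]))%360,np.hypot(*d))
crop(c,245,240,295,270,14,'s2d')
"
```

```text
t2 1193 n [-0.0084  0.0021  1.    ] tilt 0.5 uphill az -14.1 z at C 0.0903
  rect ((0.4930316209793091, 0.024787016212940216), (0.14527879655361176, 0.1492774933576584), 81.36544799804688)
s2 675 n [-0.0041  0.0016  1.    ] tilt 0.25 uphill az -21.4 z at C 0.0885
  rect ((0.4902450442314148, 0.02741234377026558), (0.15090738236904144, 0.15731926262378693), 80.06649017333984)
(513, 457) [0.4206 0.0356 0.016 ] 172.31202807663988 0.07154345737036408
(513, 457) [0.417  0.0401 0.02  ] 169.2698928831839 0.07577665899069588
(540, 484) [0.3983 0.0445 0.016 ] 168.7788692762691 0.09504419617502304
(479, 505) [0.4093 0.074  0.016 ] 149.72806306733864 0.09521516121151352
(597, 434) [ 0.4023 -0.0026  0.016 ] 197.81167532794856 0.09364745000332028
```

View pics/s2d.png

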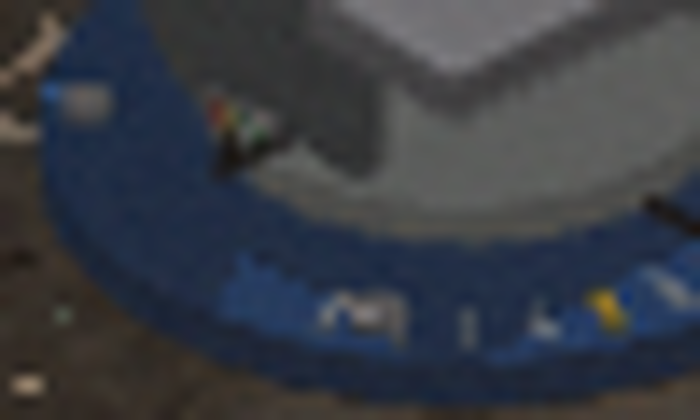

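apply_moves:
  targets:
    - [0.5,0,0,0,0,0,0]
    - [0.5,0,0,0,0,0,0]
    - [0.5,0,0,0,0,0,0]
    - [0.5,0,0,0,0,0,0]
    - [0.5,0,0,0,0,0,0]
    - [0.5,0,0,0,0,0,0]
    - [0.5,0,0,-0.029,0,0,0]
    - [0.5,0,0,-0.029,0,0,0]
    - [0.5,0,0,-0.029,0,0,0]
    - [0.5,0,0,-0.029,0,0,0]
    - [0.5,0.036,-0.0042,0,0,0,0]
    - [0.5,0.036,-0.0042,0,0,0,0]
    - [0.5,0.036,-0.0042,0,0,0,0]
    - [0.5,0.036,-0.0042,0,0,0,0]
    - [0.5,0.036,-0.0042,0,0,0,0]
    - [0.5,0.036,-0.0042,0,0,0,0]
    - [0.5,0.036,-0.0042,0,0,0,0]
    - [0.5,0,0,0,0,0,0]

```text
time_s: 7.35
tcp_pos: [0.5611, -0.2487, 0.2503]
eef_rot: [179.9, -0.1, -99.7]
contact_force: [-0.3, 1.4, -0.4]
gripper_width: 0.0437
gripper_force: 0.0
```

```bash
python3 -c "
from h import *
a=snap('top','t3');b=snap('scene','s3');w=snap('wrist','w3')
A=cv2.resize(a['frame'][170:260,225:315,::-1],(400,400),interpolation=cv2.INTER_CUBIC)
W=cv2.resize(w['frame'][:,:,::-1],(400,300)); W=np.vstack([W,np.zeros((100,400,3),np.uint8)])
cv2.imwrite('pics/m3.png',np.hstack([A,W]))"; python3 tab.py t3 s3;python3 plan.py .563 -.2447 .25 -99.5
```

```text
t3 756 n [-0.0095 -0.0019  1.    ] tilt 0.55 uphill az 11.4 z at C 0.0902
  rect ((0.4992292523384094, 0.06039224937558174), (0.07272696495056152, 0.15008772909641266), 81.79334259033203)
s3 670 n [-0.0113  0.0026  0.9999] tilt 0.66 uphill az -12.9 z at C 0.0883
  rect ((0.4889499545097351, 0.026348978281021118), (0.15383026003837585, 0.15669472515583038), 81.42930603027344)
t 7.5 pos [ 0.5617 -0.2441  0.2504] rot [ 1.7996e+02  1.0000e-02 -9.9590e+01] w 0.044 F [0.3 0.1 0.4]
turn az total -0.0010 = 1 x -0.0010; shift total [ 0.0004 -0.0013  0.0004] = 1 x [ 0.0004 -0.0013  0.0004]
```

View pics/m3.png

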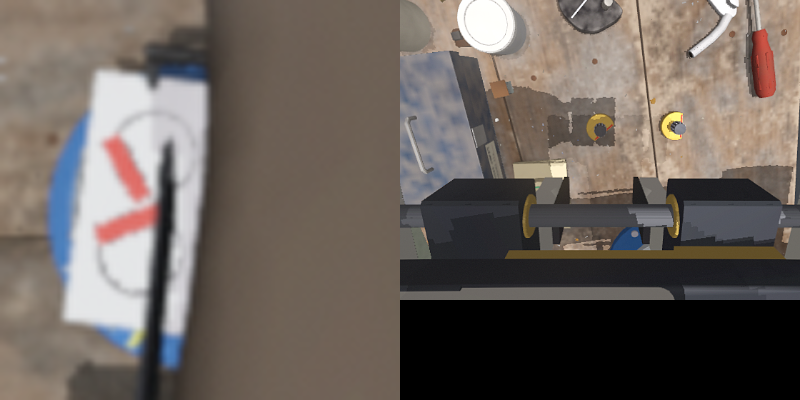

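```bash
cat > wt.py <<'E'
import sys; from h import *
# wt.py tag x y : weight axis & flat direction near (x,y)
def weight(c,g,rad=.05):
    P=cloud(c); hsv=cv2.cvtColor(c['frame'],cv2.COLOR_RGB2HSV).astype(int); H,S,V=hsv[...,0],hsv[...,1],hsv[...,2]
    k=(np.hypot(P[...,0]-g[0],P[...,1]-g[1])<rad)&(c['range_z']>0)
    t=k&(P[...,2]>.031)&(P[...,2]<.042); ax=np.median(P[t][:,:2],0); 
    pt=P[t][:,:2]; (cx,cy),_=cv2.minEnclosingCircle(pt.astype(np.float32))
    near=k&(np.hypot(P[...,0]-ax[0],P[...,1]-ax[1])<.03)&(P[...,2]<.02)&(P[...,2]>.005)
    r=near&((H<10)|(H>170))&(S>130)&(V>70); y=near&(H>=14)&(H<36)&(S>90)&(V>60)
    rp=np.array([world(c,u,v,.012)[:2] for v,u in np.argwhere(r)]); yp=np.array([world(c,u,v,.012)[:2] for v,u in np.argwhere(y)])
    out=dict(axis=ax,encl=(round(cx,4),round(cy,4)),ztop=np.median(P[t][:,2]),nt=t.sum(),nr=len(rp),ny=len(yp))
    hull=cv2.convexHull(yp.astype(np.float32))[:,0]; out['disc_circ']=None
    # disc model fit: D-shape of radius 22, flat at 10 (red band near flat)
    from scipy.optimize import minimize
    allp=np.vstack([yp,rp]) if len(rp) else yp
    def cost(a):
        d=np.array([np.cos(a[2]),np.sin(a[2])]); q=allp-a[:2]
        e=np.maximum(0,np.hypot(*q.T)-.0215)+np.maximum(0,q@d-.010)
        J=(e**2).mean()*1e6
        if len(rp): J+=(((rp-a[:2])@d-.0088)**2).mean()*1e6
        return J+.05*((a[:2]-ax)**2).sum()*1e6
    best=min((minimize(cost,[*ax,t0],method='Nelder-Mead',options=dict(xatol=1e-5,fatol=1e-7,maxiter=2000)) for t0 in np.arange(-3,3.2,.5)),key=lambda r:r.fun)
    out['fit']=best.x[:2].round(4); out['flat_deg']=np.degrees(best.x[2]).round(1)%360; out['J']=round(best.fun,3)
    if len(rp)>5: d=np.linalg.svd(rp-rp.mean(0))[2][0]; out['redline_normal']=np.degrees(np.arctan2(d[0],-d[1]))%180
    return out
if __name__=='__main__':
    a=sys.argv; c=load(a[1]) if a[1]!='live' else snap('wrist','live')
    for i in range(2,len(a),2): print(weight(c,(float(a[i]),float(a[i+1]))))
E
python3 wt.py w3 .563 -.2447 .4474 -.228
cat > pk.py <<'E'
from h import *
T=np.radians(28.7)
for n in('top0','scene0'):
    c=load(n);P=cloud(c); hsv=cv2.cvtColor(c['frame'],cv2.COLOR_RGB2HSV).astype(int)
    hg=np.r_[(.4934,.025) if n=='top0' else (.489,.029),.07]
    m=(np.hypot(P[...,0]-.4915,P[...,1]-.026)<.09)&(P[...,2]>.03)&((hsv[...,0]<8)|(hsv[...,0]>172))&(hsv[...,1]>150)&(hsv[...,2]>90)
    Rp=R.from_euler('zy',[0,0]).as_matrix()
    az=np.radians(-47.5); X=np.array([np.cos(T)*np.cos(az),np.cos(T)*np.sin(az),np.sin(T)]);Y=np.array([-np.sin(az),np.cos(az),0]);Z=np.cross(X,Y)
    q=(P[m]-hg)@np.c_[X,Y,Z]; xy=q[:,:2].astype(np.float32)
    _,lab,cen=cv2.kmeans(xy,4,None,(3,100,1e-6),20,cv2.KMEANS_PP_CENTERS)
    print(n,'z',np.median(q[:,2]))
    for i in range(4):
        s=xy[lab[:,0]==i]; v=np.linalg.svd(s-s.mean(0),full_matrices=False)[2]; nrm=v[1]
        out=[]
        for sx in(-.03,.03):
            for sy in(-.03,.03):
                d=s.mean(0)-[sx,sy]; 
                if np.hypot(*d)<.026: out.append(((sx,sy),np.hypot(*d).round(4),'dir',np.degrees(np.arctan2(d[1],d[0])).round(1)))
        print(' block',s.mean(0).round(4),len(s),'normal',(np.degrees(np.arctan2(nrm[1],nrm[0]))%180).round(1),out)
E
python3 pk.py
```

```text
{'axis': array([ 0.56161802, -0.24478637]), 'encl': (0.5615, -0.2446), 'ztop': np.float64(0.03358286667925264), 'nt': np.int64(222), 'nr': 31, 'ny': 658, 'disc_circ': None, 'fit': array([ 0.562 , -0.2455]), 'flat_deg': np.float64(121.3), 'J': np.float64(0.478), 'redline_normal': np.float64(121.23546149968507)}
{'axis': array([ 0.44636227, -0.22809855]), 'encl': (0.4465, -0.2277), 'ztop': np.float64(0.03365878788890725), 'nt': np.int64(227), 'nr': 26, 'ny': 708, 'disc_circ': None, 'fit': array([ 0.4468, -0.2284]), 'flat_deg': np.float64(172.9), 'J': np.float64(0.407), 'redline_normal': np.float64(172.87420223343742)}
top0 z 0.020946333941485804
 block [ 0.0152 -0.037 ] 44 normal 24.8 [((0.03, -0.03), np.float64(0.0164), 'dir', np.float64(-154.7))]
 block [ 0.5137 -0.069 ] 2 normal 90.0 []
 block [0.0061 0.042 ] 71 normal 100.9 []
 block [-0.0206 -0.0463] 29 normal 117.0 [((-0.03, -0.03), np.float64(0.0188), 'dir', np.float64(-60.1))]
scene0 z 0.017006264074029467
 block [-0.0117  0.0375] 47 normal 38.4 [((-0.03, 0.03), np.float64(0.0198), 'dir', np.float64(22.2))]
 block [-0.022 -0.047] 33 normal 116.6 [((-0.03, -0.03), np.float64(0.0187), 'dir', np.float64(-64.8))]
 block [ 0.0125 -0.0379] 33 normal 32.4 [((0.03, -0.03), np.float64(0.0193), 'dir', np.float64(-155.7))]
 block [0.0228 0.046 ] 28 normal 125.3 [((0.03, 0.03), np.float64(0.0176), 'dir', np.float64(114.2))]
```

apply_moves:
  targets:
    - [0.5,0,0,0.02,0,0,-0.0758]
    - [0.5,0,0,0.02,0,0,-0.0758]
    - [0.5,0,0,0.02,0,0,-0.0758]
    - [0.5,0,0,0.02,0,0,-0.0758]
    - [0.5,0,0,0.02,0,0,-0.0758]
    - [0.5,0,0,0.02,0,0,-0.0758]
    - [0.5,0,0,0.02,0,0,-0.0758]
    - [0.5,0,0,0.02,0,0,-0.0758]
    - [0.5,0.0005,0.0005,0.0187,0,0,0]
    - [0.5,0,0,0.0187,0,0,0]
    - [0.5,0,0,0.0187,0,0,0]
    - [0.5,0,0,0,0,0,0]
    - [0,0,0,0,0,0,0]
    - [0,0,0,0,0,0,0]
    - [0,0,0,0,0,0,0]
    - [0,0,0,0,0,0,0]
    - [0,0,0,0,0,0,0]
    - [0,0,0,0,0,0,0]
    - [0,0,0,0,0,0,0]
  newtons: 25

```text
time_s: 9.08
tcp_pos: [0.5628, -0.2444, 0.0358]
eef_rot: [-179.9, -0.1, -44.9]
contact_force: [-1.5, 2.4, 6.7]
gripper_width: 0.0172
gripper_force: 25.0
```

```bash
python3 plan.py .5616 -.2448 .2 -45 .51 .02 .2 -60.5
```

```text
t 9.0833 pos [ 0.5628 -0.2444  0.0358] rot [-1.7994e+02 -8.0000e-02 -4.4910e+01] w 0.0172 F [-1.5  2.4  6.7]
turn az total 0.0010 = 1 x 0.0010; shift total [-0.0006  0.0011 -0.1642] = 5 x [-0.0001  0.0002 -0.0328]
turn az total 0.1722 = 3 x 0.0574; shift total [-0.2559 -0.0855 -0.    ] = 7 x [-0.0366 -0.0122 -0.    ]
```

apply_moves:
  targets:
    - [0,0,0,-0.033,0,0,0]
    - [0,0,0,-0.04,0,0,0]
    - [0,0,0,-0.04,0,0,0]
    - [0,0,0,-0.04,0,0,0]
    - [0,0,0,-0.04,0,0,0.0574]
    - [0,0,0,-0.02,0,0,0.0574]
    - [0,0,0,0,0,0,0.0574]
    - [0,-0.0366,-0.0122,0,0,0,0]
    - [0,-0.0366,-0.0122,0,0,0,0]
    - [0,-0.0366,-0.0122,0,0,0,0]
    - [0,-0.0366,-0.0122,0,0,0,0]
    - [0,-0.0366,-0.0122,0,0,0,0]
    - [0,-0.0366,-0.0122,0,0,0,0]
    - [0,-0.0366,-0.0122,0,0,0,0]
    - [0,0,0,0,0,0,0]
    - [0,0,0,0,0,0,0]

```text
time_s: 10.42
tcp_pos: [0.5094, 0.0224, 0.248]
eef_rot: [-180.0, 0.0, -60.2]
contact_force: [0.5, -0.8, -0.5]
gripper_width: 0.0172
gripper_force: 25.0
```

```bash
python3 plan.py .51 .02 .25 -60.5; python3 -c "
from h import *
snap('wrist','w4')"; python3 tab.py w4
```

```text
t 10.4167 pos [0.5094 0.0224 0.248 ] rot [-1.7996e+02  1.0000e-02 -6.0200e+01] w 0.0172 F [ 0.5 -0.8 -0.5]
turn az total 0.0033 = 1 x 0.0033; shift total [ 0.0024  0.0007 -0.002 ] = 1 x [ 0.0024  0.0007 -0.002 ]
w4 11811 n [-0.0063  0.0027  1.    ] tilt 0.39 uphill az -23.0 z at C 0.0897
  rect ((0.49179333448410034, 0.025990478694438934), (0.14469139277935028, 0.15010224282741547), 81.01557159423828)
```

View pics/w4.png

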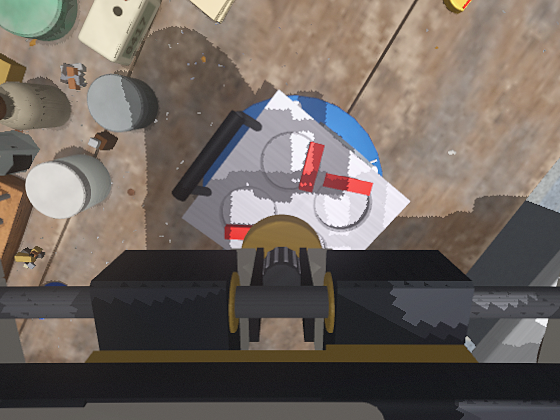

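```bash
cat > rb.py <<'E'
import sys; from h import *
c=load(sys.argv[1]); hsv=cv2.cvtColor(c['frame'],cv2.COLOR_RGB2HSV).astype(int)
m=(((hsv[...,0]<8)|(hsv[...,0]>172))&(hsv[...,1]>140)&(hsv[...,2]>80)).astype(np.uint8)
n,lab,st,ce=cv2.connectedComponentsWithStats(m); h=np.array([.4918,.026]); a=np.radians(-9.0); M=np.array([[np.cos(a),-np.sin(a)],[np.sin(a),np.cos(a)]])
for i in range(1,n):
    if st[i,4]<60: continue
    q=np.array([world(c,u,v,.09)[:2] for v,u in np.argwhere(lab==i)]); q=(q-h)@M
    if abs(q.mean(0)).max()>.08: continue
    r=cv2.minAreaRect(q.astype(np.float32)); print(ce[i].round(),st[i,4],q.mean(0).round(4),'rect',np.round(r[0],4),np.round(r[1],4),round(r[2],1))
E
python3 rb.py w4
```

```text
[311. 168.] 579 [ 0.0133 -0.0372] rect [ 0.014  -0.0376] [0.0121 0.0416] 25.4
[347. 184.] 607 [-0.0207 -0.0464] rect [-0.0208 -0.0465] [0.0419 0.0117] 26.2
[236. 231.] 316 [0.0288 0.0503] rect [0.0271 0.0497] [0.0241 0.0136] 38.8
```

```bash
python3 plan.py .5266 .0508 .248 -60.2 .5266 .0508 .117 -60.2
```

```text
t 10.4667 pos [0.5096 0.0213 0.2479] rot [-179.98    0.    -60.3 ] w 0.0173 F [-0.3 -0.3 -0.2]
turn az total -0.0011 = 1 x -0.0011; shift total [-0.0172 -0.0294 -0.0001] = 1 x [-0.0172 -0.0294 -0.0001]
turn az total -0.0000 = 0 x -0.0000; shift total [ 0.    -0.     0.131] = 4 x [ 0.     -0.      0.0327]
```

apply_moves:
  targets:
    - [0,-0.0086,-0.0147,0,0,0,0]
    - [0,-0.0086,-0.0147,0,0,0,0]
    - [0,0,0,0,0,0,0]
    - [0,0,0,0.026,0,0,0]
    - [0,0,0,0.026,0,0,0]
    - [0,0,0,0.026,0,0,0]
    - [0,0,0,0.026,0,0,0]
    - [0,0,0,0,0,0,0]
    - [0,0,0,0.0045,0,0,0]
    - [0,0,0,0.0045,0,0,0]
    - [0,0,0,0.0045,0,0,0]
    - [0,0,0,0.0045,0,0,0]
    - [0,0,0,0.0045,0,0,0]
    - [0,0,0,0.0045,0,0,0]
    - [0,0,0,0,0,0,0]
    - [0,0,0,0,0,0,0]

```text
time_s: 11.8
tcp_pos: [0.5279, 0.0503, 0.1174]
eef_rot: [-179.9, -0.0, -60.4]
contact_force: [0.6, 0.5, 2.5]
gripper_width: 0.0175
gripper_force: 25.0
```

```bash
python3 plan.py .5266 .0508 .117 -60.2
```

```text
t 11.8 pos [0.5279 0.0503 0.1174] rot [-1.7988e+02 -4.0000e-02 -6.0390e+01] w 0.0175 F [0.6 0.5 2.5]
turn az total -0.0021 = 1 x -0.0021; shift total [-0.0011  0.0009  0.0004] = 1 x [-0.0011  0.0009  0.0004]
```

apply_moves:
  targets:
    - [0.45,0,0,0,0,0,0]
    - [0.45,0,0,0,0,0,0]
    - [0.45,0,0,0,0,0,0]
    - [0.45,0,0,0,0,0,0]
    - [0.45,0,0,0,0,0,0]
    - [0.45,0,0,-0.033,0,0,0]
    - [0.45,0,0,-0.033,0,0,-0.0571]
    - [0.45,0,0,-0.033,0,0,-0.0571]
    - [0.45,0,0,-0.033,0,0,-0.0571]
    - [0.45,0.0175,0.0318,0,0,0,0]
    - [0.45,0.0175,0.0318,0,0,0,0]
    - [0.45,0.0175,0.0318,0,0,0,0]
    - [0.45,0.0175,0.0318,0,0,0,0]
    - [0.45,0.0175,0.0318,0,0,0,0]
    - [0.45,0.0175,0.0318,0,0,0,0]
    - [0.45,0.0175,0.0318,0,0,0,0]
    - [0.45,0.0175,0.0318,0,0,0,0]
    - [0.45,0,0,0,0,0,0]

```text
time_s: 13.3
tcp_pos: [0.444, -0.233, 0.2485]
eef_rot: [179.9, 0.0, -45.2]
contact_force: [1.6, 0.1, -0.3]
gripper_width: 0.0395
gripper_force: 0.0
```

```bash
python3 -c "
from h import *
snap('wrist','w5');c=snap('scene','s5')"; python3 wt.py w5 .4466 -.228;python3 plan.py .4466 -.228 .25 -45;  python3 -c "
from h import *
c=load('s5'); P=cloud(c); m=(np.hypot(P[...,0]-.525,P[...,1]-.053)<.02)&(P[...,2]>.105)&(P[...,2]<.13);print(m.sum(),P[m].mean(0),np.percentile(P[m][:,2],90) if m.any() else 0)"
```

```text
{'axis': array([ 0.44602549, -0.22830271]), 'encl': (0.4456, -0.2285), 'ztop': np.float64(0.033659940707559066), 'nt': np.int64(220), 'nr': 25, 'ny': 682, 'disc_circ': None, 'fit': array([ 0.4467, -0.2285]), 'flat_deg': np.float64(172.9), 'J': np.float64(0.364), 'redline_normal': np.float64(172.85599328809425)}
t 13.4 pos [ 0.4452 -0.2301  0.2484] rot [ 1.7999e+02  3.0000e-02 -4.5190e+01] w 0.0395 F [-0.8  0.4 -0.7]
turn az total -0.0022 = 1 x -0.0022; shift total [-0.0006 -0.0025 -0.0016] = 1 x [-0.0006 -0.0025 -0.0016]
27 [0.52296738 0.05201313 0.11121857] 0.11493465980871079
```

apply_moves:
  targets:
    - [0.45,-0.0005,-0.0019,0.027,0,0,0]
    - [0.45,0,0,0.027,0,0,0]
    - [0.45,0,0,0.027,0,0,0]
    - [0.45,0,0,0.027,0,0,0]
    - [0.45,0,0,0.027,0,0,0]
    - [0.45,0,0,0.027,0,0,0]
    - [0.45,0,0,0.027,0,0,0]
    - [0.45,0,0,0.0244,0,0,0]
    - [0.45,0,0,0,0,0,0]
    - [0,0,0,0,0,0,0]
    - [0,0,0,0,0,0,0]
    - [0,0,0,0,0,0,0]
    - [0,0,0,0,0,0,0]
    - [0,0,0,0,0,0,0]
    - [0,0,0,0,0,0,0]

```text
time_s: 14.65
tcp_pos: [0.4478, -0.2272, 0.0366]
eef_rot: [-179.9, -0.1, -45.0]
contact_force: [-1.6, 2.4, 6.4]
gripper_width: 0.0173
gripper_force: 25.0
```

```bash
python3 plan.py .446 -.2284 .25 -45 .5175 -.0085 .25 -21.8
```

```text
t 14.65 pos [ 0.4478 -0.2272  0.0366] rot [-1.7992e+02 -1.0000e-01 -4.5000e+01] w 0.0173 F [-1.6  2.4  6.4]
turn az total 0.0000 = 1 x 0.0000; shift total [-0.0004  0.0021 -0.2134] = 6 x [-0.0001  0.0004 -0.0356]
turn az total -0.2578 = 4 x -0.0644; shift total [-0.0153 -0.2307 -0.    ] = 6 x [-0.0025 -0.0385 -0.    ]
```

apply_moves:
  targets:
    - [0,0,0,-0.03,0,0,0]
    - [0,0,0,-0.036,0,0,0]
    - [0,0,0,-0.036,0,0,0]
    - [0,0,0,-0.036,0,0,0]
    - [0,0,0,-0.036,0,0,-0.0644]
    - [0,0,0,-0.036,0,0,-0.0644]
    - [0,0,0,0,0,0,-0.0644]
    - [0,0,0,0,0,0,-0.0644]
    - [0,-0.0025,-0.0385,0,0,0,0]
    - [0,-0.0025,-0.0385,0,0,0,0]
    - [0,-0.0025,-0.0385,0,0,0,0]
    - [0,-0.0025,-0.0385,0,0,0,0]
    - [0,-0.0025,-0.0385,0,0,0,0]
    - [0,-0.0025,-0.0385,0,0,0,0]
    - [0,0,0,0,0,0,0]
    - [0,0,0,0,0,0,0]
    - [0,0,0,0,0,0,0]

```text
time_s: 16.07
tcp_pos: [0.5186, -0.007, 0.2454]
eef_rot: [-180.0, 0.0, -21.8]
contact_force: [0.7, -1.2, -2.1]
gripper_width: 0.0168
gripper_force: 25.0
```

```bash
python3 plan.py .518 -.0083 .25 -21.6;python3 -c "
from h import *
snap('wrist','w6')"; python3 rb.py w6; python3 tab.py w6
```

```text
t 16.0667 pos [ 0.5186 -0.007   0.2454] rot [-1.800e+02  1.000e-02 -2.178e+01] w 0.0168 F [ 0.7 -1.2 -2.1]
turn az total -0.0020 = 1 x -0.0020; shift total [-0.0001  0.0014 -0.0046] = 1 x [-0.0001  0.0014 -0.0046]
[301. 207.] 386 [ 0.0184 -0.0443] rect [ 0.0173 -0.0428] [0.0128 0.0302] 25.7
[202. 225.] 518 [0.0217 0.0464] rect [0.021  0.0443] [0.0419 0.0141] 35.7
[230. 245.] 100 [-0.0033  0.0268] rect [-0.0025  0.0274] [0.0184 0.0084] 89.3
w6 8447 n [ 0.0195 -0.0026  0.9998] tilt 1.13 uphill az 172.4 z at C 0.0898
  rect ((0.5153597593307495, 0.022251520305871964), (0.1454131007194519, 0.10441727191209793), 80.6825180053711)
```

apply_moves:
  targets:
    - [0,0,0.0014,0,0,0,0]
    - [0,0,0,0.026,0,0,0]
    - [0,0,0,0.026,0,0,0]
    - [0,0,0,0.026,0,0,0]
    - [0,0,0,0.026,0,0,0]
    - [0,0,0,0,0,0,0]
    - [0,0,0,0.004,0,0,0]
    - [0,0,0,0.004,0,0,0]
    - [0,0,0,0.004,0,0,0]
    - [0,0,0,0.004,0,0,0]
    - [0,0,0,0.004,0,0,0]
    - [0,0,0,0.004,0,0,0]
    - [0,0,0,0,0,0,0]
    - [0,0,0,0,0,0,0]
    - [0,0,0,0,0,0,0]

```text
time_s: 17.37
tcp_pos: [0.5192, -0.0084, 0.1179]
eef_rot: [-180.0, -0.1, -21.8]
contact_force: [0.8, -1.8, 3.1]
gripper_width: 0.0173
gripper_force: 25.0
```

```bash
python3 plan.py .5178 -.0083 .1175 -21.8
```

```text
t 17.3667 pos [ 0.5192 -0.0084  0.1179] rot [-1.7996e+02 -8.0000e-02 -2.1790e+01] w 0.0173 F [ 0.8 -1.8  3.1]
turn az total 0.0001 = 1 x 0.0001; shift total [-0.0013  0.0005  0.0004] = 1 x [-0.0013  0.0005  0.0004]
```

apply_moves:
  targets:
    - [0.45,0,0,0,0,0,0]
    - [0.45,0,0,0,0,0,0]
    - [0.45,0,0,0,0,0,0]
    - [0.45,0,0,0,0,0,0]
    - [0.45,0,0,0,0,0,0]
    - [0.45,0,0,-0.033,0,0,0]
    - [0.45,0,0,-0.033,0,0,0.0644]
    - [0.45,0,0,-0.033,0,0,0.0644]
    - [0.45,0,0,-0.033,0,0,0.0644]
    - [0.45,0,0,0,0,0,0.0644]
    - [0.45,-0.02,-0.0332,0,0,0,0]
    - [0.45,-0.02,-0.0332,0,0,0,0]
    - [0.45,-0.02,-0.0332,0,0,0,0]
    - [0.45,-0.02,-0.0332,0,0,0,0]
    - [0.45,-0.02,-0.0332,0,0,0,0]
    - [0.45,-0.02,-0.0332,0,0,0,0]
    - [0.45,-0.02,-0.0332,0,0,0,0]
    - [0.45,0,0,0,0,0,0]
    - [0.45,0,0,0,0,0,0]

```text
time_s: 18.95
tcp_pos: [0.5837, 0.2569, 0.2479]
eef_rot: [179.9, 0.0, -44.9]
contact_force: [0.4, 0.5, -0.1]
gripper_width: 0.0392
gripper_force: 0.0
```

```bash
python3 -c "
from h import *
w=snap('wrist','w7');c=snap('scene','s7');t=snap('top','t7')
A=cv2.resize(t['frame'][170:260,225:315,::-1],(400,400),interpolation=cv2.INTER_CUBIC)
W=cv2.resize(w['frame'][:,:,::-1],(400,300)); W=np.vstack([W,np.zeros((100,400,3),np.uint8)])
cv2.imwrite('pics/m7.png',np.hstack([A,W]))"; python3 wt.py w7 .584 .255;python3 plan.py .584 .255 .25 -45; python3 tab.py t7 s7
```

```text
{'axis': array([0.58372673, 0.25704901]), 'encl': (0.5836, 0.2577), 'ztop': np.float64(0.03362713261583658), 'nt': np.int64(222), 'nr': 39, 'ny': 629, 'disc_circ': None, 'fit': array([0.5836, 0.258 ]), 'flat_deg': np.float64(283.8), 'J': np.float64(0.362), 'redline_normal': np.float64(103.76789024878556)}
t 19.1 pos [0.5835 0.2542 0.249 ] rot [ 1.7996e+02  1.0000e-02 -4.5020e+01] w 0.0393 F [-0.5 -0.7 -0.4]
turn az total -0.0002 = 1 x -0.0002; shift total [-0.0002 -0.0009 -0.001 ] = 1 x [-0.0002 -0.0009 -0.001 ]
t7 1650 n [ 0.0318 -0.0012  0.9995] tilt 1.82 uphill az 177.8 z at C 0.0906
  rect ((0.49437472224235535, 0.024774610996246338), (0.14540034532546997, 0.14984862506389618), 81.03890228271484)
s7 580 n [ 0.0332 -0.0031  0.9994] tilt 1.91 uphill az 174.7 z at C 0.0884
  rect ((0.49049827456474304, 0.025903627276420593), (0.14987173676490784, 0.15632443130016327), 81.17911529541016)
```

View pics/m7.png

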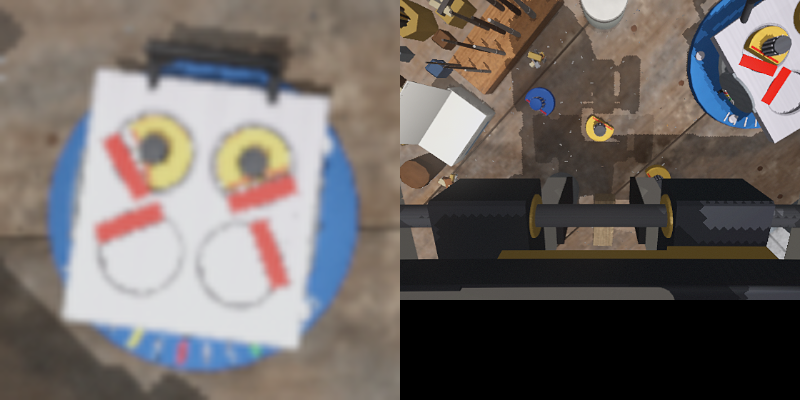

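apply_moves:
  targets:
    - [0.45,-0.0017,-0.0034,0.027,0,0,0]
    - [0.45,0,0,0.027,0,0,0]
    - [0.45,0,0,0.027,0,0,0]
    - [0.45,0,0,0.027,0,0,0]
    - [0.45,0,0,0.027,0,0,0]
    - [0.45,0,0,0.027,0,0,0]
    - [0.45,0,0,0.027,0,0,0]
    - [0.45,0,0,0.024,0,0,0]
    - [0.45,0,0,0,0,0,0]
    - [0,0,0,0,0,0,0]
    - [0,0,0,0,0,0,0]
    - [0,0,0,0,0,0,0]
    - [0,0,0,0,0,0,0]
    - [0,0,0,0,0,0,0]
    - [0,0,0,0,0,0,0]

```text
time_s: 20.35
tcp_pos: [0.5856, 0.2587, 0.0379]
eef_rot: [-179.9, -0.0, -45.0]
contact_force: [-2.2, -1.6, 7.9]
gripper_width: 0.0169
gripper_force: 25.0
```

```bash
python3 plan.py .5845 .258 .25 -42.7 .459 .0008 .25 -42.7
```

```text
t 20.35 pos [0.5856 0.2587 0.0379] rot [-1.799e+02 -3.000e-02 -4.498e+01] w 0.0169 F [-2.2 -1.6  7.9]
turn az total -0.0254 = 1 x -0.0254; shift total [-0.0003  0.0012 -0.2121] = 6 x [-0.0001  0.0002 -0.0353]
turn az total -0.0000 = 0 x -0.0000; shift total [0.0822 0.2741 0.    ] = 8 x [0.0103 0.0343 0.    ]
```

apply_moves:
  targets:
    - [0,0,0,-0.03,0,0,0]
    - [0,0,0,-0.036,0,0,0]
    - [0,0,0,-0.036,0,0,0]
    - [0,0,0,-0.036,0,0,0]
    - [0,0,0,-0.036,0,0,-0.0254]
    - [0,0,0,-0.036,0,0,0]
    - [0,0.0103,0.0343,0,0,0,0]
    - [0,0.0103,0.0343,0,0,0,0]
    - [0,0.0103,0.0343,0,0,0,0]
    - [0,0.0103,0.0343,0,0,0,0]
    - [0,0.0103,0.0343,0,0,0,0]
    - [0,0.0103,0.0343,0,0,0,0]
    - [0,0.0103,0.0343,0,0,0,0]
    - [0,0.0103,0.0343,0,0,0,0]
    - [0,0,0,0,0,0,0]
    - [0,0,0,0,0,0,0]
    - [0,0,0,0,0,0,0]

```text
time_s: 21.77
tcp_pos: [0.4595, 0.001, 0.2469]
eef_rot: [-179.9, -0.0, -42.8]
contact_force: [0.2, -0.2, -0.7]
gripper_width: 0.017
gripper_force: 25.0
```

```bash
python3 plan.py .459 .0008 .25 -42.7
```

```text
t 21.7667 pos [0.4595 0.001  0.2469] rot [-1.7992e+02 -3.0000e-02 -4.2760e+01] w 0.017 F [ 0.2 -0.2 -0.7]
turn az total -0.0006 = 1 x -0.0006; shift total [-0.0003  0.0005 -0.0031] = 1 x [-0.0003  0.0005 -0.0031]
```

apply_moves:
  targets:
    - [0,0,0,0.026,0,0,0]
    - [0,0,0,0.026,0,0,0]
    - [0,0,0,0.026,0,0,0]
    - [0,0,0,0.026,0,0,0]
    - [0,0,0,0,0,0,0]
    - [0,0,0,0.004,0,0,0]
    - [0,0,0,0.004,0,0,0]
    - [0,0,0,0.004,0,0,0]
    - [0,0,0,0.004,0,0,0]
    - [0,0,0,0.004,0,0,0]
    - [0,0,0,0.0035,0,0,0]
    - [0,0,0,0,0,0,0]
    - [0,0,0,0,0,0,0]
    - [0,0,0,0,0,0,0]

```text
time_s: 22.93
tcp_pos: [0.4601, 0.001, 0.1198]
eef_rot: [-179.9, -0.1, -42.7]
contact_force: [-2.0, -1.1, 7.0]
gripper_width: 0.0172
gripper_force: 25.0
```

```bash
python3 plan.py .459 .0008 .119 -42.7 .458 .249 .25 25
```

```text
t 22.9333 pos [0.4601 0.001  0.1198] rot [-1.7993e+02 -7.0000e-02 -4.2690e+01] w 0.0172 F [-2.  -1.1  7. ]
turn az total 0.0001 = 1 x 0.0001; shift total [-0.0007  0.0009  0.0008] = 1 x [-0.0007  0.0009  0.0008]
turn az total -0.7522 = 10 x -0.0752; shift total [ 0.104  -0.2254 -0.131 ] = 8 x [ 0.013  -0.0282 -0.0164]
```

apply_moves:
  targets:
    - [0.45,0,0,0,0,0,0]
    - [0.45,0,0,0,0,0,0]
    - [0.45,0,0,0,0,0,0]
    - [0.45,0,0,0,0,0,0]
    - [0.45,0,0,0,0,0,0]
    - [0.45,0,0,-0.033,0,0,0]
    - [0.45,0,0,-0.033,0,0,-0.0752]
    - [0.45,0,0,-0.033,0,0,-0.0752]
    - [0.45,0,0,-0.033,0,0,-0.0752]
    - [0.45,0,0,0,0,0,-0.0752]
    - [0.45,0,0,0,0,0,-0.0752]
    - [0.45,0,0,0,0,0,-0.0752]
    - [0.45,0,0,0,0,0,-0.0752]
    - [0.45,0,0,0,0,0,-0.0752]
    - [0.45,0,0,0,0,0,-0.0752]
    - [0.45,0,0,0,0,0,-0.0752]

```text
time_s: 24.27
tcp_pos: [0.4593, 0.001, 0.2506]
eef_rot: [-180.0, 0.0, 25.3]
contact_force: [-0.1, -0.4, 0.2]
gripper_width: 0.0391
gripper_force: 0.0
```

apply_moves:
  targets:
    - [0.45,0.0149,-0.0322,0,0,0,0]
    - [0.45,0.0149,-0.0322,0,0,0,0]
    - [0.45,0.0149,-0.0322,0,0,0,0]
    - [0.45,0.0149,-0.0322,0,0,0,0]
    - [0.45,0.0149,-0.0322,0,0,0,0]
    - [0.45,0.0149,-0.0322,0,0,0,0]
    - [0.45,0.0149,-0.0322,0,0,0,0]
    - [0.45,0,0,0,0,0,0]
    - [0.45,0,0,0,0,0,0]

```text
time_s: 25.02
tcp_pos: [0.4585, 0.2509, 0.2501]
eef_rot: [180.0, 0.1, 25.1]
contact_force: [1.2, -0.1, -0.3]
gripper_width: 0.0393
gripper_force: 0.0
```

```bash
python3 -c "
from h import *
w=snap('wrist','w8');c=snap('scene','s8');t=snap('top','t8')"; python3 wt.py w8 .4577 .2493;python3 plan.py .458 .249 .25 25; python3 tab.py t8 s8
```

```text
{'axis': array([0.45697076, 0.25129923]), 'encl': (0.4563, 0.2512), 'ztop': np.float64(0.033821634949821766), 'nt': np.int64(221), 'nr': 39, 'ny': 617, 'disc_circ': None, 'fit': array([0.4569, 0.2507]), 'flat_deg': np.float64(77.7), 'J': np.float64(0.362), 'redline_normal': np.float64(77.6733752949783)}
t 25.1667 pos [0.4587 0.2487 0.2506] rot [1.7999e+02 3.0000e-02 2.4940e+01] w 0.0399 F [ 0.6  0.2 -0.1]
turn az total -0.0006 = 1 x -0.0006; shift total [-0.0005 -0.0006  0.0006] = 1 x [-0.0005 -0.0006  0.0006]
t8 1667 n [ 0.0097 -0.0033  0.9999] tilt 0.59 uphill az 161.1 z at C 0.0903
  rect ((0.49397051334381104, 0.02489589899778366), (0.14490945637226105, 0.14996437728405), 81.10919189453125)
s8 539 n [ 0.0036 -0.0048  1.    ] tilt 0.34 uphill az 127.3 z at C 0.0887
  rect ((0.490325391292572, 0.02687639743089676), (0.1498660445213318, 0.15620051324367523), 79.67713165283203)
```

apply_moves:
  targets:
    - [0.45,-0.0005,-0.0038,0.027,0,0,0]
    - [0.45,0,0,0.027,0,0,0]
    - [0.45,0,0,0.027,0,0,0]
    - [0.45,0,0,0.027,0,0,0]
    - [0.45,0,0,0.027,0,0,0]
    - [0.45,0,0,0.027,0,0,0]
    - [0.45,0,0,0.027,0,0,0]
    - [0.45,0,0,0.0253,0,0,0]
    - [0.45,0,0,0,0,0,0]
    - [0,0,0,0,0,0,0]
    - [0,0,0,0,0,0,0]
    - [0,0,0,0,0,0,0]
    - [0,0,0,0,0,0,0]
    - [0,0,0,0,0,0,0]
    - [0,0,0,0,0,0,0]

```text
time_s: 26.42
tcp_pos: [0.4576, 0.2532, 0.0381]
eef_rot: [-180.0, -0.1, 25.0]
contact_force: [-0.2, -1.3, 7.4]
gripper_width: 0.0169
gripper_force: 25.0
```

```bash
python3 plan.py .457 .2518 .25 -36.6 .4677 .0602 .25 -36.6
```

```text
t 26.4167 pos [0.4576 0.2532 0.0381] rot [-1.7996e+02 -1.5000e-01  2.4990e+01] w 0.0169 F [-0.2 -1.3  7.4]
turn az total 0.6843 = 9 x 0.0760; shift total [ 0.0004  0.0015 -0.2119] = 6 x [ 0.0001  0.0002 -0.0353]
turn az total -0.0000 = 0 x -0.0000; shift total [0.1228 0.1474 0.    ] = 5 x [0.0246 0.0295 0.    ]
```

apply_moves:
  targets:
    - [0,0,0,-0.03,0,0,0]
    - [0,0,0,-0.036,0,0,0.076]
    - [0,0,0,-0.036,0,0,0.076]
    - [0,0,0,-0.036,0,0,0.076]
    - [0,0,0,-0.036,0,0,0.076]
    - [0,0,0,-0.036,0,0,0.076]
    - [0,0,0,0,0,0,0.076]
    - [0,0,0,0,0,0,0.076]
    - [0,0,0,0,0,0,0.076]
    - [0,0,0,0,0,0,0.076]
    - [0,0.0246,0.0295,0,0,0,0]
    - [0,0.0246,0.0295,0,0,0,0]
    - [0,0.0246,0.0295,0,0,0,0]
    - [0,0.0246,0.0295,0,0,0,0]
    - [0,0.0246,0.0295,0,0,0,0]
    - [0,0,0,0,0,0,0]
    - [0,0,0,0,0,0,0]
    - [0,0,0,0,0,0,0]

```text
time_s: 27.92
tcp_pos: [0.4676, 0.0607, 0.247]
eef_rot: [-179.9, -0.0, -36.7]
contact_force: [-0.6, 0.6, -1.0]
gripper_width: 0.0168
gripper_force: 25.0
```

```bash
python3 plan.py .4677 .0602 .119 -36.6
```

```text
t 27.9167 pos [0.4676 0.0607 0.247 ] rot [-1.7994e+02 -1.0000e-02 -3.6660e+01] w 0.0168 F [-0.6  0.6 -1. ]
turn az total -0.0007 = 1 x -0.0007; shift total [0.0004 0.0003 0.128 ] = 4 x [0.0001 0.0001 0.032 ]
```

apply_moves:
  targets:
    - [0,0,0,0.026,0,0,0]
    - [0,0,0,0.026,0,0,0]
    - [0,0,0,0.026,0,0,0]
    - [0,0,0,0.026,0,0,0]
    - [0,0,0,0,0,0,0]
    - [0,0,0,0.004,0,0,0]
    - [0,0,0,0.004,0,0,0]
    - [0,0,0,0.004,0,0,0]
    - [0,0,0,0.004,0,0,0]
    - [0,0,0,0.004,0,0,0]
    - [0,0,0,0.003,0,0,0]
    - [0,0,0,0,0,0,0]
    - [0,0,0,0,0,0,0]
    - [0,0,0,0,0,0,0]

```text
time_s: 29.08
tcp_pos: [0.4682, 0.0611, 0.1201]
eef_rot: [-179.9, -0.0, -36.6]
contact_force: [-2.1, 1.0, 5.7]
gripper_width: 0.0171
gripper_force: 25.0
```

```bash
python3 plan.py .577 .0122 .25 -36.6 
```

```text
t 29.0833 pos [0.4682 0.0611 0.1201] rot [-1.7993e+02 -4.0000e-02 -3.6590e+01] w 0.0171 F [-2.1  1.   5.7]
turn az total 0.0001 = 1 x 0.0001; shift total [ 0.1165 -0.0256 -0.1299] = 5 x [ 0.0233 -0.0051 -0.026 ]
```

apply_moves:
  targets:
    - [0.45,0,0,0,0,0,0]
    - [0.45,0,0,0,0,0,0]
    - [0.45,0,0,0,0,0,0]
    - [0.45,0,0,0,0,0,0]
    - [0.45,0,0,0,0,0,0]
    - [0.45,0,0,-0.033,0,0,0]
    - [0.45,0,0,-0.033,0,0,0]
    - [0.45,0,0,-0.033,0,0,0]
    - [0.45,0,0,-0.033,0,0,0]
    - [0.45,-0.0103,-0.0357,0,0,0,0]
    - [0.45,-0.0103,-0.0357,0,0,0,0]
    - [0.45,-0.0103,-0.0357,0,0,0,0]
    - [0.45,-0.0103,-0.0357,0,0,0,0]
    - [0.45,0,0,0,0,0,0]

```text
time_s: 30.25
tcp_pos: [0.5216, 0.2047, 0.2506]
eef_rot: [-180.0, -0.0, -36.5]
contact_force: [0.7, -1.0, 0.6]
gripper_width: 0.0394
gripper_force: 0.0
```

apply_moves:
  targets:
    - [0.7,0,0,0,0,0,0.0769]
    - [0.7,0,0,0,0,0,0.0769]
    - [0.7,0,0,0,0,0,0.0769]
    - [0.7,0,0,0,0,0,0.0769]
    - [0.7,0,0,0,0,0,0.0769]
    - [0.7,0,0,0,0,0,0.0769]
    - [0.7,0,0,0,0,0,0.0769]
    - [0.7,0,0,0,0,0,0.0769]
    - [0.7,0,0,0,0,0,0.0769]
    - [0.7,0,0,0,0,0,0]

```text
time_s: 31.08
tcp_pos: [0.5195, 0.1999, 0.2512]
eef_rot: [180.0, -0.0, -99.2]
contact_force: [-0.2, 0.4, -0.1]
gripper_width: 0.0611
gripper_force: 0.0
```

```bash
python3 -c "
from h import *
c=snap('scene','s9');t=snap('top','t9')
A=cv2.resize(t['frame'][170:260,225:315,::-1],(400,400),interpolation=cv2.INTER_CUBIC)
B=cv2.resize(c['frame'][195:275,228:308,::-1],(400,400),interpolation=cv2.INTER_CUBIC)
cv2.imwrite('pics/m9.png',np.hstack([A,B]))"; python3 tab.py t9 s9;python3 plan.py .577 .0122 .25 -98.9
```

```text
t9 1662 n [ 0.0015 -0.0018  1.    ] tilt 0.14 uphill az 129.4 z at C 0.0906
  rect ((0.4937629699707031, 0.025145098567008972), (0.14538812637329102, 0.14998741447925568), 81.041015625)
s9 559 n [-0.0021  0.0058  1.    ] tilt 0.35 uphill az -70.4 z at C 0.0883
  rect ((0.48948943614959717, 0.02707083523273468), (0.1516086906194687, 0.15768840909004211), 81.21881866455078)
t 31.1833 pos [0.5196 0.1999 0.2513] rot [ 1.7999e+02 -1.0000e-02 -9.8650e+01] w 0.0612 F [ 0.1 -0.2 -0.6]
turn az total 0.0028 = 1 x 0.0028; shift total [ 0.1766 -0.0858  0.0013] = 5 x [ 0.0353 -0.0172  0.0003]
```

View pics/m9.png

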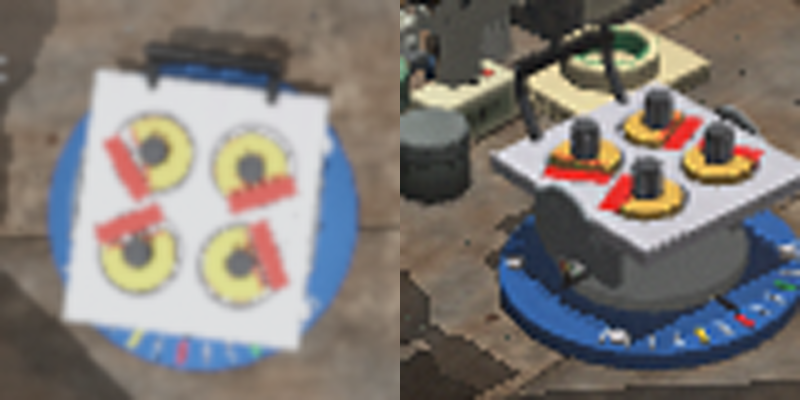

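apply_moves:
  targets:
    - [0.4,0.0353,-0.0172,0,0,0,0]
    - [0.4,0.0353,-0.0172,0,0,0,0]
    - [0.4,0.0353,-0.0172,0,0,0,0]
    - [0.4,0.0353,-0.0172,0,0,0,0]
    - [0.4,0.0353,-0.0172,0,0,0,0.003]
    - [0.4,0,0,0,0,0,0]
    - [0.4,0,0,0,0,0,0]
    - [0.4,0,0,0.029,0,0,0]
    - [0.4,0,0,0.029,0,0,0]
    - [0.4,0,0,0.029,0,0,0]
    - [0.4,0,0,0.029,0,0,0]
    - [0.4,0,0,0,0,0,0]
    - [0,0,0,0,0,0,0]
    - [0,0,0,0,0,0,0]
    - [0,0,0,0,0,0,0]
    - [0,0,0,0,0,0,0]
    - [0,0,0,0,0,0,0]
    - [0,0,0,0,0,0,0]
  newtons: 30

```text
time_s: 32.68
tcp_pos: [0.5777, 0.0129, 0.1367]
eef_rot: [-179.9, 0.1, -99.1]
contact_force: [-2.0, 4.4, 3.8]
gripper_width: 0.0108
gripper_force: 30.0
```

```bash
python3 plan.py .577 .0125 .135 -98.9
```

```text
t 32.6833 pos [0.5777 0.0129 0.1367] rot [-1.7991e+02  8.0000e-02 -9.9140e+01] w 0.0108 F [-2.   4.4  3.8]
turn az total -0.0027 = 1 x -0.0027; shift total [0.0005 0.0007 0.0017] = 1 x [0.0005 0.0007 0.0017]
```

apply_moves:
  targets:
    - [0,-0.0055,0.0002,0,0,0,-0.0411]
    - [0,-0.0055,0.0002,0,0,0,-0.0411]
    - [0,-0.0055,0.0002,0,0,0,-0.0411]
    - [0,-0.0055,0.0002,0,0,0,-0.0411]
    - [0,-0.0055,0.0002,0,0,0,-0.0411]
    - [0,-0.0055,0.0002,0,0,0,-0.0411]
    - [0,-0.0055,0.0002,0,0,0,-0.0411]
    - [0,-0.0055,0.0002,0,0,0,-0.0411]
    - [0,0,0,0,0,0,0]
    - [0,0,0.003,-0.0036,0,0,0]
    - [0,0,0.003,-0.0036,0,0,0]
    - [0,0,0.0033,-0.0033,0,0,0]
    - [0,0,0.0033,-0.0033,0,0,0]
    - [0,0,0.0036,-0.003,0,0,0]
    - [0,0,0.0036,-0.003,0,0,0]
    - [0,0,0.0038,-0.0027,0,0,0]
    - [0,0,0.0038,-0.0027,0,0,0]
    - [0,0,0.004,-0.0023,0,0,0]
    - [0,0,0.004,-0.0023,0,0,0]

```text
time_s: 34.27
tcp_pos: [0.5433, 0.0448, 0.1672]
eef_rot: [-179.5, 0.0, -69.7]
contact_force: [8.0, 5.2, 1.9]
gripper_width: 0.011
gripper_force: 30.0
```

apply_moves:
  targets:
    - [0,0,0,0,0,0,0]
    - [0,0,0,0,0,0,0]

```text
time_s: 34.43
tcp_pos: [0.5427, 0.0445, 0.1676]
eef_rot: [-179.5, 0.0, -69.7]
contact_force: [3.7, 3.8, 6.3]
gripper_width: 0.0109
gripper_force: 30.0
```

```bash
python3 plan.py .5394 .0432 .1648 -69.4; cat > tq.py <<'E'
import sys; from h import *
for v in ('scene','top'): snap(v,v[0]+sys.argv[1])
E
python3 tq.py 10; python3 tab.py t10 s10
```

```text
t 34.4333 pos [0.5427 0.0445 0.1676] rot [-179.55    0.    -69.66] w 0.0109 F [3.7 3.8 6.3]
turn az total -0.0028 = 1 x -0.0028; shift total [0.0001 0.0036 0.0028] = 1 x [0.0001 0.0036 0.0028]
t10 1067 n [-0.3688 -0.1337  0.9198] tilt 23.1 uphill az 19.9 z at C 0.0915
  rect ((0.4869607090950012, 0.022463597357273102), (0.1385829895734787, 0.14467747509479523), 20.212543487548828)
s10 554 n [-0.3719 -0.1356  0.9183] tilt 23.32 uphill az 20.0 z at C 0.0905
  rect ((0.4828082025051117, 0.024168722331523895), (0.13803189992904663, 0.15393942594528198), 20.503414154052734)
```

apply_moves:
  targets:
    - [0,-0.0006,0.0018,-0.001,0,0,-0.007]
    - [0,0,0.0018,-0.001,0,0,0]
    - [0,0,0,0,0,0,0]
    - [0,0,0,0,0,0,0]

```text
time_s: 34.87
tcp_pos: [0.5397, 0.0435, 0.1696]
eef_rot: [-179.5, -0.0, -69.0]
contact_force: [6.6, 0.3, 5.4]
gripper_width: 0.0108
gripper_force: 30.0
```

```bash
python3 tq.py 11; python3 tab.py t11 s11; python3 plan.py .5394 .0432 .1648 -69.4
```

```text
t11 1063 n [-0.3969 -0.145   0.9064] tilt 24.99 uphill az 20.1 z at C 0.0918
  rect ((0.4863433241844177, 0.022346749901771545), (0.1367708444595337, 0.14503371715545654), 20.387998580932617)
s11 574 n [-0.4003 -0.1478  0.9044] tilt 25.26 uphill az 20.3 z at C 0.091
  rect ((0.48322156071662903, 0.02285422384738922), (0.13733935356140137, 0.15182191133499146), 20.3693904876709)
t 34.9667 pos [0.5397 0.0435 0.1696] rot [-1.7953e+02 -5.0000e-02 -6.9030e+01] w 0.0108 F [6.4 0.7 4.2]
turn az total 0.0041 = 1 x 0.0041; shift total [0.0001 0.0003 0.0048] = 1 x [0.0001 0.0003 0.0048]
```

apply_moves:
  targets:
    - [0.35,0,0,0,0,0,0]
    - [0.35,0,0,0,0,0,0]
    - [0.35,0,0,0,0,0,0]
    - [0.35,0,0,0,0,0,0]
    - [0.35,0,0,0,0,0,0]
    - [0.35,0,0,0,0,0,0]
    - [0.35,0,0,0,0,0,0]
    - [0.35,0,0,0,0,0,0]
    - [0.35,0,0,0,0,0,0]
    - [0.35,0,0,0,0,0,0]
    - [0.35,0,0,0,0,0,0]
    - [0.35,0,0,0,0,0,0]
    - [0.35,0,0,0,0,0,0]
    - [0.35,0,0,0,0,0,0]
    - [0.35,0,0,0,0,0,0]
    - [0.35,0,0,0,0,0,0]
    - [0.35,0,0,0,0,0,0]
    - [0.35,0,0,0,0,0,0]
    - [0.35,0,0,0,0,0,0]
    - [0.35,0,0,0,0,0,0]

```text
time_s: 36.63
tcp_pos: [0.5361, 0.0426, 0.1672]
eef_rot: [180.0, -0.0, -68.9]
contact_force: [0.4, -0.1, -0.4]
gripper_width: 0.0308
gripper_force: 0.0
```

```bash
python3 tq.py 12; python3 tab.py t12 s12; python3 plan.py .5394 .0432 .1648 -69.4; python3 -c "
from h import *
c=load('s12');t=load('t12')
A=cv2.resize(t['frame'][170:260,225:315,::-1],(400,400),interpolation=cv2.INTER_CUBIC)
B=cv2.resize(c['frame'][195:275,228:308,::-1],(400,400),interpolation=cv2.INTER_CUBIC)
cv2.imwrite('pics/m12.png',np.hstack([A,B]))"
```

```text
t12 1042 n [-0.397  -0.1459  0.9061] tilt 25.02 uphill az 20.2 z at C 0.0915
  rect ((0.48640456795692444, 0.022351399064064026), (0.13650047779083252, 0.14499035477638245), 20.17022705078125)
s12 580 n [-0.4017 -0.145   0.9042] tilt 25.28 uphill az 19.8 z at C 0.0908
  rect ((0.48245441913604736, 0.022982925176620483), (0.13652169704437256, 0.15615859627723694), 19.21002197265625)
t 36.7333 pos [0.5361 0.0426 0.1672] rot [180.     0.   -68.94] w 0.0308 F [0.3 0.4 0.2]
turn az total 0.0052 = 1 x 0.0052; shift total [ 0.0006 -0.0032  0.0024] = 1 x [ 0.0006 -0.0032  0.0024]
```

View pics/m12.png

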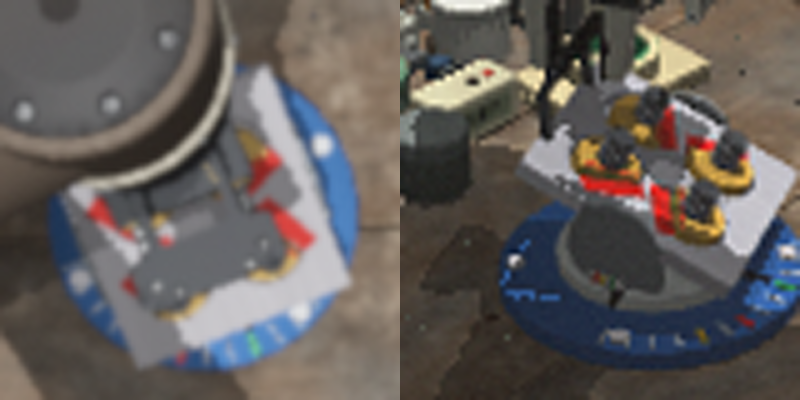

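apply_moves:
  targets:
    - [0.35,0,-0.0033,-0.001,0,0,0]
    - [0.35,0,0,0,0,0,0]
    - [0,0,0,0,0,0,0]
    - [0,0,0,0,0,0,0]
    - [0,0,0,0,0,0,0]
    - [0,0,0,0,0,0,0]
    - [0,0,0,0,0,0,0]
    - [0,0,-0.004,0.0023,0,0,0]
    - [0,0,-0.004,0.0023,0,0,0]
    - [0,0,-0.0038,0.0027,0,0,0]
    - [0,0,-0.0038,0.0027,0,0,0]
    - [0,0,-0.0036,0.003,0,0,0]
    - [0,0,-0.0036,0.003,0,0,0]
    - [0,0,0,0,0,0,0]
  newtons: 30

```text
time_s: 37.9
tcp_pos: [0.5603, 0.0516, 0.1518]
eef_rot: [179.9, -0.0, -68.9]
contact_force: [0.1, -1.7, 0.0]
gripper_width: 0.0111
gripper_force: 30.0
```

apply_moves:
  targets:
    - [0,0.0045,0.0001,0,0,0,0.0394]
    - [0,0.0045,0.0001,0,0,0,0.0394]
    - [0,0.0045,0.0001,0,0,0,0.0394]
    - [0,0.0045,0.0001,0,0,0,0.0394]
    - [0,0.0045,0.0001,0,0,0,0.0394]
    - [0,0.0045,0.0001,0,0,0,0.0394]
    - [0,0.0045,0.0001,0,0,0,0.0394]
    - [0,0.0045,0.0001,0,0,0,0.0394]
    - [0,0.0045,0.0001,0,0,0,0.0394]
    - [0,0.0045,0.0001,0,0,0,0.0394]
    - [0,0.0045,0.0001,0,0,0,0.0394]
    - [0,0.0045,0.0001,0,0,0,0.0394]
    - [0,0.0045,0.0001,0,0,0,0.0394]
    - [0,0.0045,0.0001,0,0,0,0.0394]
    - [0,0,0,0,0,0,0]
    - [0,0,0,0,0,0,0]

```text
time_s: 39.23
tcp_pos: [0.5558, -0.0083, 0.1517]
eef_rot: [179.9, 0.0, -118.6]
contact_force: [-3.6, 5.1, 2.1]
gripper_width: 0.0109
gripper_force: 30.0
```

```bash
python3 tq.py 13; python3 tab.py t13 s13; python3 plan.py .5558 -.0094 .1488 -119.4
```

```text
t13 968 n [-0.1568  0.0941  0.9831] tilt 10.54 uphill az -31.0 z at C 0.0901
  rect ((0.4904012084007263, 0.0262906551361084), (0.14437754452228546, 0.1477585881948471), 60.7606086730957)
s13 638 n [-0.1559  0.0793  0.9846] tilt 10.08 uphill az -27.0 z at C 0.0891
  rect ((0.48657968640327454, 0.02934582531452179), (0.14543549716472626, 0.15644745528697968), 60.28533172607422)
t 39.3333 pos [ 0.5558 -0.0083  0.1517] rot [ 1.7986e+02 -1.0000e-02 -1.1861e+02] w 0.0109 F [-4.8  5.3  2. ]
turn az total 0.0088 = 1 x 0.0088; shift total [ 0.001  -0.0005  0.0029] = 1 x [ 0.001  -0.0005  0.0029]
```

apply_moves:
  targets:
    - [0.4,0,0,0,0,0,0]
    - [0.4,0,0,0,0,0,0]
    - [0.4,0,0,0,0,0,0]
    - [0.4,0,0,0,0,0,0]
    - [0.4,0,0,0,0,0,0]
    - [0.4,0,0,-0.03,0,0,0]
    - [0.4,0,0,-0.03,0,0,0]
    - [0.4,0,0,-0.03,0,0,0]
    - [0.4,0,0,-0.03,0,0,0]
    - [0.4,-0.038,0,0,0,0,0]
    - [0.4,-0.038,0,0,0,0,0]
    - [0.4,-0.038,0,0,0,0,0]
    - [0.4,-0.038,0,0,0,0,0]
    - [0.4,-0.038,0,0,0,0,0]
    - [0.4,0,0,0,0,0,0]
    - [0.4,0,0,0,0,0,0]

```text
time_s: 40.67
tcp_pos: [0.6484, 0.1597, 0.2708]
eef_rot: [179.9, -0.1, -118.5]
contact_force: [-0.3, -0.8, 0.2]
gripper_width: 0.0351
gripper_force: 0.0
```

```bash
python3 tq.py 14; python3 tab.py t14 s14; python3 plan.py .5558 -.0094 .1488 -119.4; python3 -c "
from h import *
c=load('s14');t=load('t14')
A=cv2.resize(t['frame'][170:260,225:315,::-1],(400,400),interpolation=cv2.INTER_CUBIC)
B=cv2.resize(c['frame'][195:275,228:308,::-1],(400,400),interpolation=cv2.INTER_CUBIC)
cv2.imwrite('pics/m14.png',np.hstack([A,B]))"
```

```text
t14 1643 n [-0.1643  0.0874  0.9825] tilt 10.72 uphill az -28.0 z at C 0.0902
  rect ((0.49110352993011475, 0.02703370898962021), (0.14498713612556458, 0.14806866645812988), 60.911006927490234)
s14 643 n [-0.1631  0.0864  0.9828] tilt 10.64 uphill az -27.9 z at C 0.0891
  rect ((0.4869273900985718, 0.028669796884059906), (0.1457282304763794, 0.15212330222129822), 61.10098648071289)
t 40.7667 pos [0.6477 0.1577 0.2718] rot [ 1.7997e+02 -5.0000e-02 -1.1857e+02] w 0.035 F [-0.3 -0.2 -0.1]
turn az total 0.0093 = 1 x 0.0093; shift total [ 0.1907 -0.002   0.123 ] = 6 x [ 0.0318 -0.0003  0.0205]
```

View pics/m14.png

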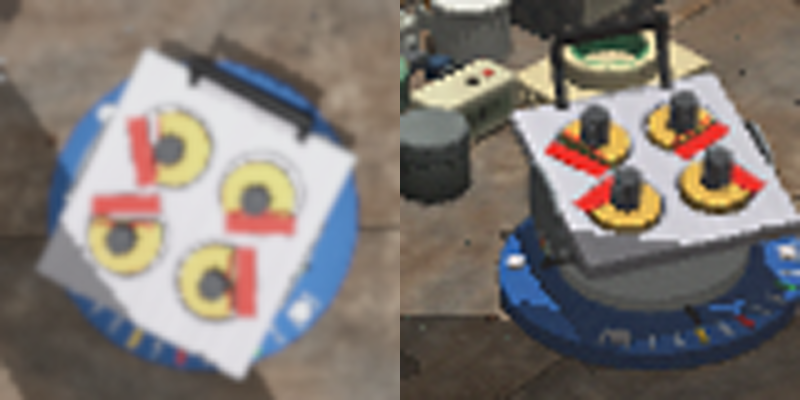

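```bash
python3 -c "
from plant import close_job
print(close_job())"
```

```text
the job is handed in; nothing more can be done
None
```

The job is handed in: all four brass weights were seated with the table level and square, it was held at green (about 25° tilt, 29.5° swivel) for over a second, and it now stands at about 10.7° tilt and 19° clockwise, within about 1° of yellow, weights still seated; the plate was up to 1.9° off level between placements, and the verdict was not shown.

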